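# Fetch the boxed-in solder reel from the can caddy

## Task

The solder reel for the reel stand is boxed in by spray cans at the back of the wire caddy: first stand all three cans on the grey side tray to clear the way, then lift out the reel and put it over the spindle of the reel stand, right down on its base. Only then put each can back in the caddy on the very spot where it stood at the start. Keep the cans upright, let go of everything, and leave the circuit board, flux jar and screwdriver alone.

Things in the scene. Friction and masses are not known exactly. Their poses are not given: they have to be found in the camera images.
- can_red_mid (a point): Spray can with a red cap and a red band on white metal, a straight upright cylinder 45 mm across (cap 44 mm) and 120 mm tall, about 140 g, loose. The point is its centre, on the axis, 60 mm above its underside; z runs up its axis. It is taller than many fingers are long: hold it well above the middle (the cap, the top 30 mm, may be gripped too). Starts standing in the caddy; which can stands at which of the three spots varies.
- can_yellow_mid (a point): Spray can with a yellow cap and a yellow band on white metal, a straight upright cylinder 45 mm across (cap 44 mm) and 120 mm tall, about 140 g, loose. The point is its centre, on the axis, 60 mm above its underside; z runs up its axis. It is taller than many fingers are long: hold it well above the middle (the cap, the top 30 mm, may be gripped too). Starts standing in the caddy; which can stands at which of the three spots varies.
- can_blue_mid (a point): Spray can with a blue cap and a blue band on white metal, a straight upright cylinder 45 mm across (cap 44 mm) and 120 mm tall, about 140 g, loose. The point is its centre, on the axis, 60 mm above its underside; z runs up its axis. It is taller than many fingers are long: hold it well above the middle (the cap, the top 30 mm, may be gripped too). Starts standing in the caddy; which can stands at which of the three spots varies.
- reel_mid (a point): Reel of solder wire with green flanges and a silver winding, standing on one flange at the back of the caddy: 54 mm across, 46 mm tall, with a 24 mm bore straight through along its z axis, 250 g, loose. The point is its centre, 23 mm above its underside. At the start the cans are about 11 mm from it in front and on both sides and the wire rail is about 5 mm behind it, so there is no room for a gripper until the cans are gone.
- seat (a point): Reel stand, fixed: a grey round base 90 mm across and 12 mm thick with an upright steel spindle 10 mm across at its centre. The point lies on the spindle's axis at the top face of the base; the spindle's round tip is 57 mm above it. z is up. A seated reel has its centre 23 mm above this point. Stands to the left or to the right of the caddy.
- side_tray: Grey shallow side tray, fixed, 250 mm along its own x and 120 mm along its own y; floor 3 mm thick, rim 3 mm wide and 11 mm high. Origin at the centre of its underside, which lies on the mat. Empty at the start; it has room for the three cans in a row along x, 75 mm apart. Stands on the side of the caddy opposite the reel stand.
- caddy: Black wire can caddy, fixed, 134 mm along its own x and 192 mm along its own y; floor 3 mm thick, open to the front (-x, towards the robot) with a 10 mm lip there, wire rails up to 57 mm high along the back (+x) and both sides. Origin at the centre of its underside, which lies on the mat. One can stands about 30 mm in front of the centre, the other two about 20 mm behind the centre line and 60 mm to either side, and the reel 30 mm behind the centre.
- board_mid (a point): Blue circuit board, 90 x 65 mm, about 13 mm high with its parts, loose on the mat near the robot. The point is its centre. To be left alone.
- flux_mid (a point): Small amber flux jar with a black lid, 38 mm across and 34 mm tall, loose, beyond the caddy. The point is its centre. To be left alone.
- screwdriver_grip (a point): Screwdriver with an orange handle, 160 mm long, lying loose beyond the caddy. The point is on its handle. To be left alone.

How it is judged (in metres and radians):
On the way, in this order (a step that is already met when the one before it is completed fails the run):
1. all three cans stand upright on the side tray (x of can_red_mid in the frame of side_tray between -0.105 and 0.105 m and y of can_red_mid in the frame of side_tray between -0.04 and 0.04 m and z of each of can_red_mid, can_yellow_mid, can_blue_mid in the frame of side_tray below 0.072 m and angle between each of can_red_mid, can_yellow_mid, can_blue_mid's own z axis and vertical below 0.12 rad and linear speed of each of can_red, can_yellow, can_blue below 0.05 m/s and x of can_yellow_mid in the frame of side_tray between -0.105 and 0.105 m and y of can_yellow_mid in the frame of side_tray between -0.04 and 0.04 m and x of can_blue_mid in the frame of side_tray between -0.105 and 0.105 m and y of can_blue_mid in the frame of side_tray between -0.04 and 0.04 m), for 0.2 s.
2. the reel sits over the spindle, down on the base of the reel stand, while the three cans still stand on the side tray (all of step 1 and horizontal distance between reel_mid and seat below 0.01 m and z of reel_mid in the frame of seat below 0.027 m), for 0.2 s.
At the end, for the whole second after the job is handed in: The reel sits over the spindle, centre within 10 mm of its axis and down on the base (within 4 mm); each can stands upright (within 0.1 rad) in the caddy, its centre within 15 mm of where it was at the start; all are released and at rest (horizontal distance between reel_mid and seat below 0.01 m and z of reel_mid in the frame of seat below 0.027 m and linear speed of each of reel, can_red, can_yellow, can_blue below 0.02 m/s and distance of each of can_red_mid, can_yellow_mid, can_blue_mid from where it was at the start of the episode below 0.015 m and angle between each of can_red_mid, can_yellow_mid, can_blue_mid's own z axis and vertical below 0.1 rad); the robot touches nothing.
It fails at once if a can is tipped over (more than 0.6 rad from upright) (angle between any of can_red_mid, can_yellow_mid, can_blue_mid's own z axis and vertical above 0.6 rad).
It fails at once if the circuit board is disturbed (moved more than 20 mm) (distance of board_mid from where it was at the start of the episode above 0.02 m).
It fails at once if the flux jar is disturbed (moved more than 20 mm) (distance of flux_mid from where it was at the start of the episode above 0.02 m).
It fails at once if the screwdriver is disturbed (moved more than 20 mm) (distance of screwdriver_grip from where it was at the start of the episode above 0.02 m).
It also fails if it takes over 136 s, if anything falls off the work surface, if the arm or the gripper's body presses on something with over 40 N, if the wrist force passes 120 N, or if a joint passes its speed limit or range.

## Robot

A 6-joint arm with a two-finger parallel gripper is mounted at the origin on the work surface. World frame = base frame: x ahead of the robot, y to its left, z up, the work surface at z = 0. Lengths are in mm, angles in rad, forces in N, time in s.
With the tool pointing down it reaches from about 300 to 775 mm from the base axis. Payload 14.6 kg.
Tool frame: the origin (TCP) lies midway between the tips of the shut fingers; the grasp point (between the pads) lies 19 mm behind it; z points along the fingers, y is the direction in which the jaws open and shut (so a half turn about z gives the same grasp; the last joint's range is limited). The gripper opens to 94 mm and grips with 3 to 60 N. Pads are 16 mm wide; open, the fingers measure 119 mm over their backs; the gripper's body (75 mm by 177 mm) begins 78 mm behind the grasp point.
Start: joints at [1.146, 0.3, 1.521, -0, 1.321, -0.067], TCP at [192.615, 515.159, 205.446] pointing down, gripper open.
Joint ranges: [-3.03, 3.03], [-0.79, 2.21], [0.23, 2.52], [-1.04, 4.18], [0, 3.07], [-2.55, 2.55]. Speed limits (rad/s): [2.22, 2.22, 2.57, 3.14, 3.14, 3.14].

## Interface

Orientations are given as [roll, pitch, yaw] about the fixed x, y, z axes, in that order (R = Rz(yaw) Ry(pitch) Rx(roll)).
In Python, from cell import manip gives the robot as it stands.
- The arm moves only by the tool play_rows, never from a script. Its argument "commands" is a list of rows, each an object of numbers: "x", "y", "z": the shift along the tool's x, y, z in m; "wx", "wy", "wz": the turn, a rotation vector about the tool's x, y, z in degrees; "grip": the opening, from 0 (shut) to 1 (fully open). In form: [{"x": .., "y": .., "z": .., "wx": .., "wy": .., "wz": .., "grip": ..}, ...]. A call has 1 to 20 rows; each row shifts and turns the commanded pose from where the row before left it, along the tool's axes as they then stand; what a row does not reach is not made up. A row lasts 1/8 s, in which the tool goes at most 62.5 mm and 10.7 degrees, less where a joint would pass 70% of its speed; a pose out of reach is approached as far as the arm can. A call is refused whole if a number of a shift passes 0.0625 or a number of a turn 10.7, either way. A call with a gripper value outside its range is refused whole. The fingers move at their own pace and stop on an object; "squeeze" is the grip in N (left out, the last holds). Time passes only in rows, so rows that do not move let the fingers close. It gives the time, the measured TCP pose, the force and the opening at its end, in the units of the state.
- manip.read_state(): the state, without advancing time (a new reading comes with each control period).
- manip.camera(name): name is "scene" or "top" or "wrist"; returns (picture, depth): 384x512x3 uint8, red, green, blue; 384x512 float32, mm along the optical axis (not along the pixel's ray), 0 where there is no reading.
- manip.camera_info(name): a dict with "intrinsics" (3x3 intrinsics, pixels), "k1" (the pictures are not rectified: a ray, as slopes to the right and down, at radius r is drawn at 1 + k1 r^2 times it, then the intrinsics apply), "camera_from_world" (4x4, takes a point from world to camera coordinates); the wrist camera has in their place "tool_from_camera" (4x4, takes a point from camera to tool coordinates, whose origin is the TCP and whose axes are the flange's). Camera axes: x right, y up, looking along -z (the intrinsics and any distortion apply to the point x, -y, -z); pixel columns grow to the right and rows downward; lengths in mm; the calibration is good to about 2 mm. A picture is of the moment at which its call begins: read the wrist's pose just before it. camera_info takes no time and is no camera call.
- manip.sign_off(): hands the job in, once; it reports no verdict.
The state is a dict: "clock": time; "joints": joint angles; "qd": joint speeds; "effort": joint torques, N m; "eef_pos": TCP position; "eef_rot": TCP orientation; "wrist_force": force on the tool from outside, world axes, zero at the start; "moment": the same for the moment, N m; "finger_gap": finger opening in mm.
Only numpy, scipy, OpenCV 4.12 (cv2) and the standard library are available. Lean on these libraries where they do the work, as an engineer would, in place of code of your own. Each camera call takes 0.05 s, during which the arm holds its last target.

## Working session

There is one attempt and no reset: what is moved stays moved. The work goes in short steps, Python scripts to look and compute and a tool call to move; the robot and the scene stay as the last step left them, time stands still between calls to the robot, and variables do not carry over. Pictures are saved under pics/ and viewed, and the job is handed in when it is done.

Besides the shell and the picture viewer there is one more tool, called after ">>>" as name(argument=value, ...) on one line, values as JSON. play_rows: Moves the arm, as the interface text tells. Its arguments: {"type":"object","properties":{"commands":{"type":"array"},"squeeze":{"type":"number"}},"required":["commands"]}

```bash
ls; mkdir -p pics
python3 - <<'E'
from cell import manip
import cv2,numpy as np
print(manip.read_state())
for n in ("scene","top","wrist"):
    i=manip.camera_info(n); print(n,{k:np.round(v,4).tolist() for k,v in i.items()})
for n in ("scene","top"):
    p,d=manip.camera(n); cv2.imwrite(f"pics/{n}0.png",p[:,:,::-1]); np.save(f"pics/{n}0d.npy",d); print(n,(d>0).mean(),d.min(),d.max())
E
```

```text
pics
{'clock': 0.0, 'joints': array([ 1.14642895e+00,  3.00486220e-01,  1.52154619e+00, -3.86581295e-06,
        1.32070463e+00, -6.66096545e-02]), 'qd': array([ 0.00118754, -0.00096343, -0.0007426 , -0.00114227,  0.00078375,
        0.0003578 ]), 'effort': array([-1.59071191e-03, -5.31804907e+01, -3.52754045e+01,  7.08976854e-02,
        2.42051360e-02, -5.25964424e-05]), 'eef_pos': array([192.50162688, 514.94476917, 204.89279569]), 'eef_rot': array([-3.14045055e+00, -7.24350604e-05,  2.78383585e+00]), 'wrist_force': array([ 0.18557129,  0.64453427, -0.46156699]), 'moment': array([-0.07666375,  0.01395228, -0.01534969]), 'finger_gap': 93.76376929277768}
scene {'intrinsics': [[468.1898, 0.0, 261.5636], [0.0, 468.1898, 189.4789], [0.0, 0.0, 1.0]], 'k1': -0.163, 'camera_from_world': [[-0.6671, 0.7448, 0.0133, 356.5054], [-0.4874, -0.4499, 0.7483, 243.7092], [0.5634, 0.4927, 0.6632, -1499.073], [0.0, 0.0, 0.0, 1.0]]}
top {'intrinsics': [[408.2206, 0.0, 253.1932], [0.0, 408.2206, 194.4172], [0.0, 0.0, 1.0]], 'k1': -0.0702, 'camera_from_world': [[-0.0098, -0.9997, 0.0232, -2.534], [0.9981, -0.0084, 0.0615, -576.254], [-0.0613, 0.0237, 0.9978, -1007.3983], [0.0, 0.0, 0.0, 1.0]]}
wrist {'intrinsics': [[287.8598, 0.0, 258.6287], [0.0, 287.8598, 193.4835], [0.0, 0.0, 1.0]], 'k1': 0.0149, 'tool_from_camera': [[0.0001, 0.9592, 0.2828, 82.327], [1.0, 0.0001, -0.0005, -0.2595], [-0.0005, 0.2828, -0.9592, -180.0168], [0.0, 0.0, 0.0, 1.0]]}
scene 0.9959920247395834 0.0 3554.0227
top 0.99603271484375 0.0 1894.605
```

View pics/scene0.png

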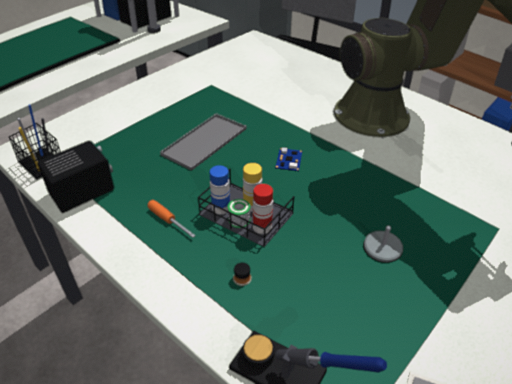

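View pics/top0.png

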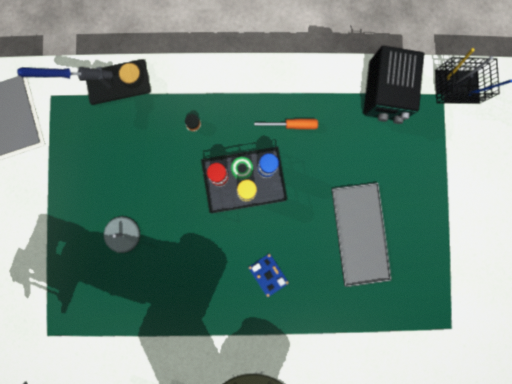

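The scene view shows blue (220,175), yellow (252,170) and red (263,190) caps around the green reel (239,208). The tray is at (204,140) and the stand at (383,246). In the top view: red (217,173), blue (268,163), yellow (247,189), reel (243,167), stand (122,234), tray (361,234).

```bash
cat > h.py <<'E'
import cv2,numpy as np
from cell import manip
from scipy.spatial.transform import Rotation as R
def K(n): 
    i=manip.camera_info(n); return np.array(i["intrinsics"]),np.array([i["k1"],0,0,0.]),i
def cfw(n,state=None):
    i=manip.camera_info(n)
    if n!="wrist": return np.array(i["camera_from_world"])
    T=np.eye(4); T[:3,:3]=R.from_euler("xyz",state["eef_rot"]).as_matrix(); T[:3,3]=state["eef_pos"]
    return np.linalg.inv(T@np.array(i["tool_from_camera"]))
def rays(n,px,state=None):
    k,d,_=K(n); M=np.linalg.inv(cfw(n,state))
    u=cv2.undistortPoints(np.float64(px).reshape(-1,1,2),k,d).reshape(-1,2)
    c=np.c_[u[:,0],-u[:,1],-np.ones(len(u))]
    return M[:3,3],c@M[:3,:3].T
def onplane(n,px,z,state=None):
    o,v=rays(n,px,state); t=(z-o[2])/v[:,2]; return o+v*t[:,None]
def depthpts(n,d,px,state=None):
    o,v=rays(n,px,state); px=np.int32(np.round(px)).reshape(-1,2)
    return o+v*d[px[:,1],px[:,0]][:,None]
def proj(n,P,state=None):
    k,d,_=K(n); M=cfw(n,state); P=np.atleast_2d(P); c=P@M[:3,:3].T+M[:3,3]
    c=c*[1,-1,-1]; return cv2.projectPoints(c.reshape(-1,1,3),np.zeros(3),np.zeros(3),k,d)[0].reshape(-1,2)
def tri(n1,p1,n2,p2,s1=None,s2=None):
    o1,v1=rays(n1,p1,s1); o2,v2=rays(n2,p2,s2); v1=v1[0]; v2=v2[0]
    t=np.linalg.lstsq(np.c_[v1,-v2],o2-o1,rcond=None)[0]
    a=o1+v1*t[0]; b=o2+v2*t[1]; return (a+b)/2,np.linalg.norm(a-b)
def mask(img,col):
    h=cv2.cvtColor(img,cv2.COLOR_RGB2HSV); H,S,V=[h[...,i].astype(int) for i in range(3)]
    m={"red":((H<5)|(H>174))&(S>170)&(V>80),"yellow":(H>20)&(H<33)&(S>140)&(V>110),
       "blue":(H>103)&(H<118)&(S>150)&(V>70)}[col]
    return m.astype(np.uint8)
def blobs(m,minA=30):
    n,l,s,c=cv2.connectedComponentsWithStats(m); 
    return [(s[i].tolist(),c[i].round(1).tolist(),l==i) for i in range(1,n) if s[i,4]>=minA]
def pic(n,name):
    s=manip.read_state(); p,d=manip.camera(n); cv2.imwrite(f"pics/{name}.png",p[:,:,::-1]); np.save(f"pics/{name}d.npy",d); return p,d,s
E
python3 - <<'E'
from h import *
im={n:cv2.imread(f"pics/{n}0.png")[:,:,::-1].copy() for n in("top","scene")}
de={n:np.load(f"pics/{n}0d.npy") for n in im}
print("tcp proj",proj("top",[192,515,205]),proj("scene",[192,515,205]))
for c in("red","yellow","blue"):
    for n in im:
        for s,ce,l in blobs(mask(im[n],c)): print(c,n,s,ce)
# depth top points: high points
g=np.stack(np.meshgrid(np.arange(512),np.arange(384)),-1).reshape(-1,2)
P=depthpts("top",de["top"],g).reshape(384,512,3); np.save("pics/P0.npy",P)
for c in("red","yellow","blue"):
    for s,ce,l in blobs(mask(im["top"],c)):
        q=P[l]; q=q[(q[:,2]>100)]; 
        if len(q): print(c,len(q),q.mean(0).round(1),np.median(q,0).round(1))
for u,v in((122,246),(112,225),(361,234),(361,200),(300,300),(100,150),(268,270),(230,195),(260,205)): print(u,v,P[v,u].round(1))
E
python3 -c "
import cv2;i=cv2.imread('pics/top0.png')
cv2.imwrite('pics/t0a.png',cv2.resize(i[130:220,190:300],None,fx=7,fy=6,interpolation=2))
cv2.imwrite('pics/t0b.png',cv2.resize(i[205:265,90:160],None,fx=10,fy=10,interpolation=2))"
```

```text
tcp proj [[  3.02913388 377.39374364]] [[531.12283123 157.98939169]]
red top [207, 163, 19, 19, 276] [216.1, 171.8]
red scene [254, 184, 19, 21, 320] [262.6, 193.8]
red scene [254, 217, 18, 10, 94] [261.6, 221.5]
yellow top [454, 48, 20, 24, 53] [464.1, 59.0]
yellow top [237, 179, 19, 20, 290] [246.4, 188.6]
yellow scene [243, 163, 19, 20, 291] [252.1, 172.0]
blue top [18, 68, 52, 9, 334] [42.7, 72.2]
blue top [259, 153, 20, 20, 299] [268.6, 162.5]
blue top [250, 255, 37, 40, 594] [268.1, 275.4]
blue scene [483, 98, 29, 32, 608] [499.3, 113.6]
blue scene [276, 149, 26, 21, 255] [288.5, 158.6]
blue scene [210, 165, 19, 20, 306] [218.6, 174.6]
blue scene [212, 197, 18, 11, 112] [220.6, 201.9]
blue scene [320, 352, 67, 18, 601] [354.4, 360.0]
red 275 [621.   77.8 126.5] [620.8  78.  126.5]
yellow 34 [ 893.9 -514.3  136.7] [ 893.3 -514.7  138.1]
yellow 278 [581.5   9.5 132.8] [581.9   8.7 126.3]
blue 334 [843.1 460.2 165.5] [844.2 463.6 164.4]
blue 285 [640.5 -40.9 129.3] [640.5 -41.5 126.3]
blue 2 [ 513.3   16.6 1040.7] [ 513.3   16.6 1040.7]
122 246 [450.  321.1  16.9]
112 225 [502.5 347.5  14.1]
361 234 [ 473.3 -282.9    4.8]
361 200 [ 560.2 -284.4    7.1]
300 300 [ 308.7 -123.8    3.3]
100 150 [694.9 384.8   2.7]
268 270 [385.7 -43.6   5.1]
230 195 [575.8  50.8   7.8]
260 205 [549.8 -24.9   9.2]
```

View pics/t0a.png

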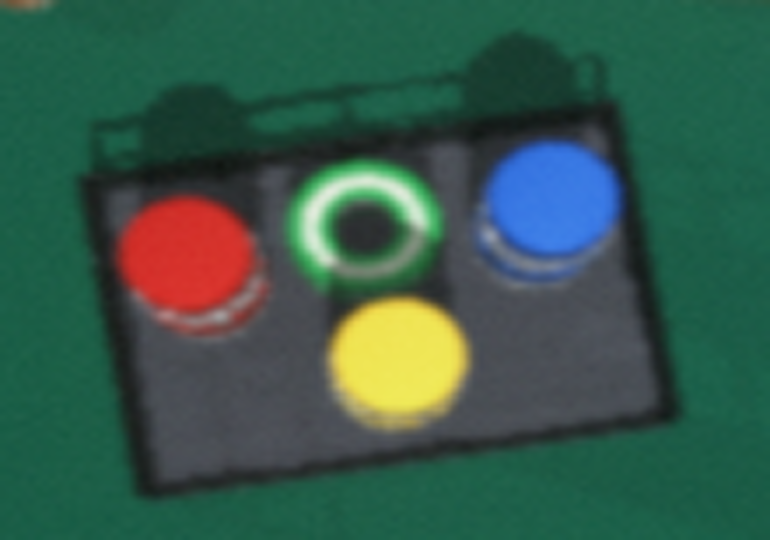

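View pics/t0b.png

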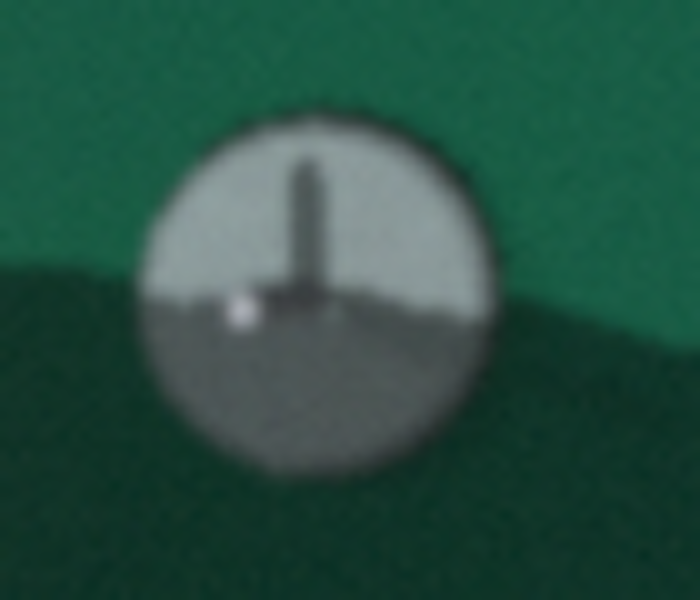

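```bash
python3 - <<'E'
from h import *
im={n:cv2.imread(f"pics/{n}0.png")[:,:,::-1].copy() for n in("top","scene")}
# caps
for c,bt,bs in(("red",(216,172),(262,193)),("yellow",(246,188),(252,172)),("blue",(268,162),(218,174))):
    b=[x for x in blobs(mask(im["top"],c)) if np.hypot(x[1][0]-bt[0],x[1][1]-bt[1])<6][0]
    cn=cv2.findContours(b[2].astype(np.uint8),0,cv2.CHAIN_APPROX_NONE)[0][0]
    e=cv2.fitEllipse(cn); print(c,"ellipse",np.round(e[0],1),np.round(e[1],1), onplane("top",[e[0]],123).round(1))
# reel: green bright
h=cv2.cvtColor(im["top"],cv2.COLOR_RGB2HSV)
m=((h[...,2]>110)&(h[...,0]>55)&(h[...,0]<80)&(h[...,1]>60)).astype(np.uint8)
for s,ce,l in blobs(m,20): print("green",s,ce)
# grey stand, tray
m=((h[...,1]<50)&(h[...,2]>60)&(h[...,2]<190)).astype(np.uint8)
for s,ce,l in blobs(m,300):
    cn=max(cv2.findContours(l.astype(np.uint8),0,cv2.CHAIN_APPROX_NONE)[0],key=len)
    r=cv2.minAreaRect(cn); e=cv2.fitEllipse(cn); print("grey",s,ce,np.round(r[0],1),np.round(r[1],1),r[2],"ell",np.round(e[0],1),np.round(e[1],1))
    if 1000>s[4] and s[2]<50: print(" stand",onplane("top",[e[0]],12))
    if 40<s[2]<70 and s[3]>90 and s[0]>300:
        print(" tray",onplane("top",cv2.boxPoints(r),8).round(1).tolist(),onplane("top",[r[0]],8).round(1))
# caddy dark
v=h[...,2]; m=((h[...,1]<80)&(v<95)); 
mm=np.zeros_like(m);mm[130:225,190:300]=m[130:225,190:300]; mm=cv2.morphologyEx(mm.astype(np.uint8),cv2.MORPH_CLOSE,np.ones((9,9)))
for s,ce,l in blobs(mm,300):
    cn=max(cv2.findContours(l.astype(np.uint8),0,cv2.CHAIN_APPROX_NONE)[0],key=len);r=cv2.minAreaRect(cn)
    print("caddy",s,r,onplane("top",cv2.boxPoints(r),5).round(1).tolist(),onplane("top",[r[0]],5).round(1))
E
python3 -c "
import cv2;i=cv2.imread('pics/scene0.png')
cv2.imwrite('pics/s0a.png',cv2.resize(i[145:255,190:300],None,fx=7,fy=5.4,interpolation=2))"
```

```text
red ellipse [216.1 171.9] [17.8 18. ] [[621.5  78.1 123. ]]
yellow ellipse [246.4 188.6] [17.8 19. ] [[583.    9.9 123. ]]
blue ellipse [268.6 162.4] [18.6 18.8] [[642.1 -41.  123. ]]
green [253, 93, 27, 2, 27] [266.0, 93.0]
green [301, 93, 35, 1, 35] [318.0, 93.0]
green [150, 94, 56, 1, 56] [177.5, 94.0]
green [231, 157, 22, 21, 119] [240.6, 165.6]
green [235, 161, 14, 14, 66] [241.2, 166.5]
green [446, 161, 1, 21, 21] [446.0, 171.0]
green [447, 185, 1, 24, 24] [447.0, 196.5]
green [450, 277, 1, 31, 31] [450.0, 292.0]
green [47, 309, 9, 27, 34] [48.1, 324.7]
green [391, 330, 25, 1, 25] [403.0, 330.0]
green [286, 333, 23, 1, 23] [297.0, 333.0]
green [68, 335, 32, 1, 32] [83.5, 335.0]
green [102, 335, 35, 1, 35] [119.0, 335.0]
grey [0, 0, 512, 95, 28756] [256.9, 29.8] [255.5  47. ] [ 94. 511.] 90.0 ell [266.8  38.2] [ 97.8 523.7]
grey [0, 73, 65, 83, 2383] [16.2, 116.1] [ 32. 114.] [64. 82.] 0.0 ell [ 24.2 110. ] [58.7 85.9]
grey [208, 154, 76, 56, 1639] [245.4, 189.0] [244.  180.2] [49.  72.7] 80.53767395019531 ell [244.6 184.3] [47.9 72.5]
grey [332, 183, 59, 103, 4579] [361.0, 234.0] [361.1 233.9] [98.9 46.8] 82.5394287109375 ell [361. 234.] [ 51.7 122.2]
 tray [[591.9, -208.3, 8.0], [606.7, -329.6, 8.0], [355.5, -356.9, 8.0], [342.8, -236.4, 8.0]] [[ 473.8 -282.3    8. ]]
grey [10, 214, 38, 85, 1696] [32.3, 258.2] [ 28.3 255.8] [36.4 84. ] 0.7073193788528442 ell [ 33.3 258.5] [38.5 75.6]
grey [104, 217, 36, 35, 952] [121.3, 234.0] [121.5 234. ] [33.2 34.6] 45.0 ell [121.3 234. ] [33.4 34.5]
 stand [[479.63266847 324.40817385  12.        ]]
grey [133, 334, 158, 50, 6094] [214.3, 357.3] [211.5 358.5] [ 49. 157.] 90.0 ell [212.  357.8] [ 50.1 197.8]
caddy [202, 147, 84, 65, 2888] ((243.48651123046875, 179.41891479492188), (54.25166702270508, 76.77432250976562), 80.53767395019531) [[668.8, 123.9, 5.0], [700.1, -70.2, 5.0], [562.4, -91.0, 5.0], [532.1, 101.6, 5.0]] [[615.5  16.3   5. ]]
```

View pics/s0a.png

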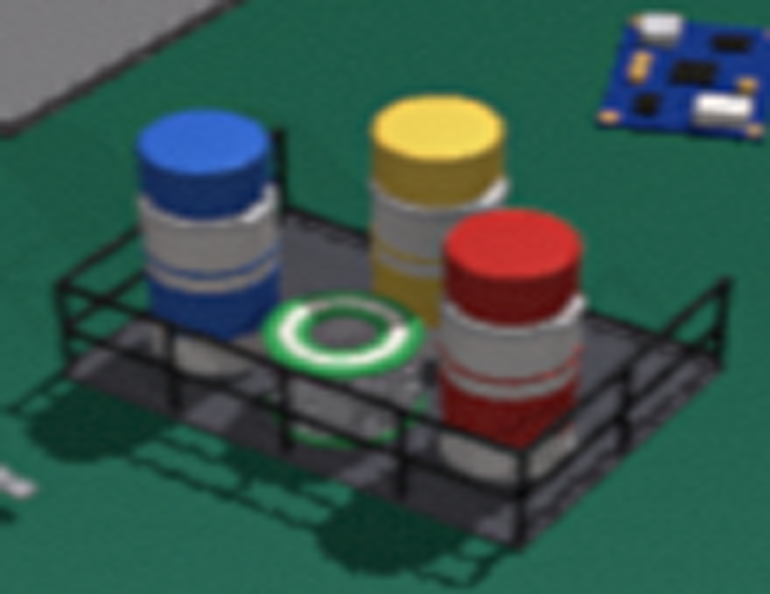

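>>> play_rows(commands=[{"z": -0.02,"wz": 9.93,"grip": 0.7},{"z": -0.02,"wz": 9.93},{"z": -0.02,"wz": 9.93},{"z": -0.02,"wz": 9.93},{"z": -0.01,"wz": 9.93},{"wz": 9.93},{"wz": 9.93},{}])

```text
$.commands[0]: bad value
```

>>> play_rows(commands=[{"x": 0,"y": 0,"z": -0.02,"wx": 0,"wy": 0,"wz": 9.93,"grip": 0.7},{"x": 0,"y": 0,"z": -0.02,"wx": 0,"wy": 0,"wz": 9.93,"grip": 0.7},{"x": 0,"y": 0,"z": -0.02,"wx": 0,"wy": 0,"wz": 9.93,"grip": 0.7},{"x": 0,"y": 0,"z": -0.02,"wx": 0,"wy": 0,"wz": 9.93,"grip": 0.7},{"x": 0,"y": 0,"z": -0.01,"wx": 0,"wy": 0,"wz": 9.93,"grip": 0.7},{"x": 0,"y": 0,"z": 0,"wx": 0,"wy": 0,"wz": 9.93,"grip": 0.7},{"x": 0,"y": 0,"z": 0,"wx": 0,"wy": 0,"wz": 9.93,"grip": 0.7},{"x": 0,"y": 0,"z": 0,"wx": 0,"wy": 0,"wz": 0,"grip": 0.7}])

```text
clock: 1.1
eef_pos: [192.6, 515.1, 295.1]
eef_rot: [-3.141, 0.001, 1.572]
wrist_force: [-0.0, 0.2, -0.3]
finger_gap: 65.8
```

>>> play_rows(commands=[{"x": -0.032,"y": 0.04,"z": 0,"wx": 0,"wy": 0,"wz": 0,"grip": 0.7},{"x": -0.032,"y": 0.048,"z": 0,"wx": 0,"wy": 0,"wz": 0,"grip": 0.7},{"x": -0.032,"y": 0.05,"z": 0,"wx": 0,"wy": 0,"wz": 0,"grip": 0.7},{"x": -0.032,"y": 0.05,"z": 0,"wx": 0,"wy": 0,"wz": 0,"grip": 0.7},{"x": -0.032,"y": 0.05,"z": 0,"wx": 0,"wy": 0,"wz": 0,"grip": 0.7},{"x": -0.032,"y": 0.05,"z": 0,"wx": 0,"wy": 0,"wz": 0,"grip": 0.7},{"x": 0,"y": 0,"z": 0,"wx": 0,"wy": 0,"wz": 0,"grip": 0.7},{"x": 0,"y": 0,"z": 0,"wx": 0,"wy": 0,"wz": 0,"grip": 0.7}])

```text
clock: 2.1
eef_pos: [480.2, 323.3, 295.2]
eef_rot: [-3.141, 0.0, 1.573]
wrist_force: [-0.7, -0.0, 0.3]
finger_gap: 65.8
```

Run:
```python
from h import *
p,d,s=pic("wrist","w1"); import pickle; pickle.dump(s,open("pics/w1s.pkl","wb")); print(s["eef_pos"],s["eef_rot"])
print(proj("wrist",[[480,324,12],[480,324,69]],s))
```

```text
[480.23871524 323.30148626 295.18681149] [-3.14100800e+00  9.83376407e-05  1.57308696e+00]
[[258.42694237 161.07940541]
 [258.36330975 168.03573503]]
```

View pics/w1.png

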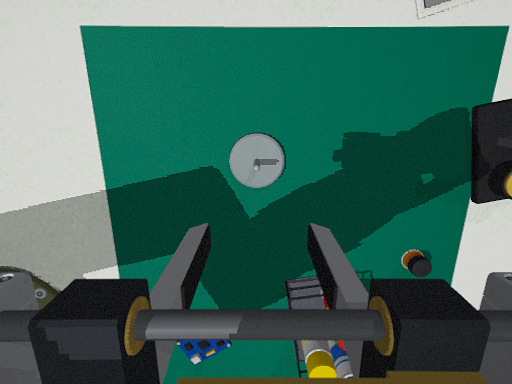

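The disc of the stand is centred at (257,160), with the spindle nearly end-on there. Next, the caddy.

>>> play_rows(commands=[{"x": -0.045,"y": 0.02,"z": 0,"wx": 0,"wy": 0,"wz": 0,"grip": 0.7},{"x": -0.053,"y": 0.02,"z": 0,"wx": 0,"wy": 0,"wz": 0,"grip": 0.7},{"x": -0.053,"y": 0.02,"z": 0,"wx": 0,"wy": 0,"wz": 0,"grip": 0.7},{"x": -0.053,"y": 0.02,"z": 0,"wx": 0,"wy": 0,"wz": 0,"grip": 0.7},{"x": -0.053,"y": 0.02,"z": 0,"wx": 0,"wy": 0,"wz": 0,"grip": 0.7},{"x": -0.053,"y": 0.02,"z": 0,"wx": 0,"wy": 0,"wz": 0,"grip": 0.7},{"x": 0,"y": 0,"z": 0,"wx": 0,"wy": 0,"wz": 0,"grip": 0.7},{"x": 0,"y": 0,"z": 0,"wx": 0,"wy": 0,"wz": 0,"grip": 0.7}])

```text
clock: 3.15
eef_pos: [600.2, 14.5, 295.6]
eef_rot: [3.141, -0.0, 1.573]
wrist_force: [0.5, -0.5, -0.4]
finger_gap: 65.8
```

Run:
```python
from h import *
p,d,s=pic("wrist","w2"); import pickle; pickle.dump(s,open("pics/w2s.pkl","wb")); print(s["eef_pos"],s["eef_rot"])
```

```text
[600.18263446  14.46720408 295.60855032] [ 3.14149808e+00 -2.10535270e-04  1.57266733e+00]
```

View pics/w2.png

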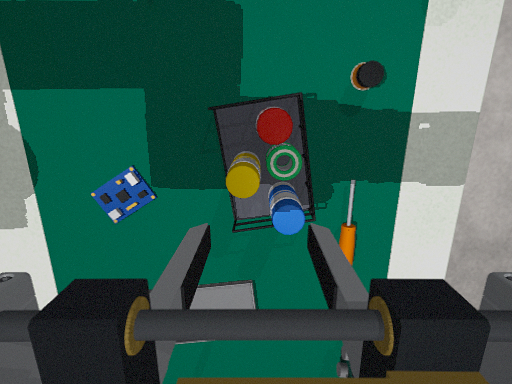

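Wrist view: caps red (274,125), yellow (243,180), blue (288,218); reel ring (284,162).

```bash
cat > m1.py <<'E'
from h import *; import pickle
ld=lambda n:(cv2.imread(f"pics/{n}.png")[:,:,::-1].copy(),np.load(f"pics/{n}d.npy"),pickle.load(open(f"pics/{n}s.pkl","rb")))
w,d,s=ld("w2"); top=cv2.imread("pics/top0.png")[:,:,::-1].copy(); sc=cv2.imread("pics/scene0.png")[:,:,::-1].copy()
h=cv2.cvtColor(w,cv2.COLOR_RGB2HSV)
for c,p in(("red",(274,125)),("yellow",(243,180)),("blue",(288,218))): print(c,h[p[1],p[0]])
T={"red":(216.1,171.9),"yellow":(246.4,188.6),"blue":(268.6,162.4)}
rng={"red":lambda H,S,V:((H<8)|(H>172))&(S>150)&(V>110),"yellow":lambda H,S,V:(H>20)&(H<33)&(S>150)&(V>150),"blue":lambda H,S,V:(H>100)&(H<120)&(S>130)&(V>140)}
H,S,V=[h[...,i].astype(int) for i in range(3)]
for c,p in(("red",(274,125)),("yellow",(243,180)),("blue",(288,218))):
    m=rng[c](H,S,V).astype(np.uint8)
    b=min(blobs(m,30),key=lambda b:np.hypot(b[1][0]-p[0],b[1][1]-p[1]))
    cn=max(cv2.findContours(b[2].astype(np.uint8),0,cv2.CHAIN_APPROX_NONE)[0],key=len)
    e=cv2.fitEllipse(cn); print(c,b[0],np.round(e[0],1),np.round(e[1],1),"plane123",onplane("wrist",[e[0]],123,s).round(1),"tri top",[x.round(1) for x in tri("wrist",[e[0]],"top",[T[c]],s)],
      "depth",np.median(depthpts("wrist",d,[e[0]],s),0).round(1))
# reel
H0=(H>50)&(H<80)&(S>60)&(V>115)
m=np.zeros((384,512),np.uint8); m[138:190,260:308]=H0[138:190,260:308]
pts=np.argwhere(m)[:,::-1]; hull=cv2.convexHull(np.int32(pts)); e=cv2.fitEllipse(hull); print("reel",e,onplane("wrist",[e[0]],49,s).round(1))
mt=cv2.cvtColor(top,cv2.COLOR_RGB2HSV); mt=((mt[...,2]>100)&(mt[...,0]>50)&(mt[...,0]<80)&(mt[...,1]>100)); z=np.zeros((384,512),bool); z[155:182,228:258]=mt[155:182,228:258]
et=cv2.fitEllipse(cv2.convexHull(np.int32(np.argwhere(z)[:,::-1]))); print("top reel",et,onplane("top",[et[0]],49).round(1),"tri",tri("wrist",[e[0]],"top",[et[0]],s))
w1,d1,s1=ld("w1"); h=cv2.cvtColor(w1,cv2.COLOR_RGB2HSV)
m=np.zeros((384,512),np.uint8); sub=(slice(120,200),slice(215,300)); m[sub]=((h[...,1]<50)&(h[...,2]>90))[sub]
b=max(blobs(m,50),key=lambda b:b[0][4]); cn=max(cv2.findContours(b[2].astype(np.uint8),0,cv2.CHAIN_APPROX_NONE)[0],key=len); e=cv2.fitEllipse(cn)
print("stand",b[0],e,onplane("wrist",[e[0]],12,s1).round(1),"tri",tri("wrist",[e[0]],"top",[(121.3,234.0)],s1))
vis=cv2.resize(w1[120:200,215:300],None,fx=8,fy=7); cv2.imwrite("pics/w1a.png",vis[:,:,::-1])
E
python3 m1.py
```

```text
red [  1 222 138]
yellow [ 26 255 159]
blue [105 203 207]
red [257, 108, 35, 36, 997] [274.4 125.7] [34.  35.5] plane123 [[619.2  77.3 123. ]] tri top [array([619.3,  77.6, 134.6]), np.float64(1.6)] depth [619.   77.5 125.8]
yellow [227, 166, 32, 32, 801] [242.4 181.7] [30.8 31.4] plane123 [[580.    8.5 123. ]] tri top [array([581.4,  10.5, 132.8]), np.float64(1.9)] depth [580.2   9.1 125.6]
blue [272, 206, 33, 29, 726] [288.6 220.1] [27.4 31.8] plane123 [[639.9 -43.3 123. ]] tri top [array([640. , -40.3, 130.9]), np.float64(2.0)] depth [639.5 -42.  126.3]
reel ((284.3241882324219, 162.1249542236328), (32.660823822021484, 36.096805572509766), 166.69175720214844) [[638.9  20.2  49. ]]
top reel ((241.2981414794922, 167.1368865966797), (20.79399871826172, 22.962474822998047), 59.4838981628418) [[641.3  21.4  49. ]] tri (array([639.14192521,  21.55941844,  57.93512641]), np.float64(2.094845091123447))
stand [229, 133, 55, 55, 2312] ((256.308837890625, 160.1270751953125), (53.369773864746094, 53.95304870605469), 118.98506927490234) [[476.6 325.5  12. ]] tri (array([478.08775418, 325.17706797,   9.36704002]), np.float64(3.1014971460380187))
```

```bash
sleep 1
```

```text
(no output)
```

View pics/w1a.png

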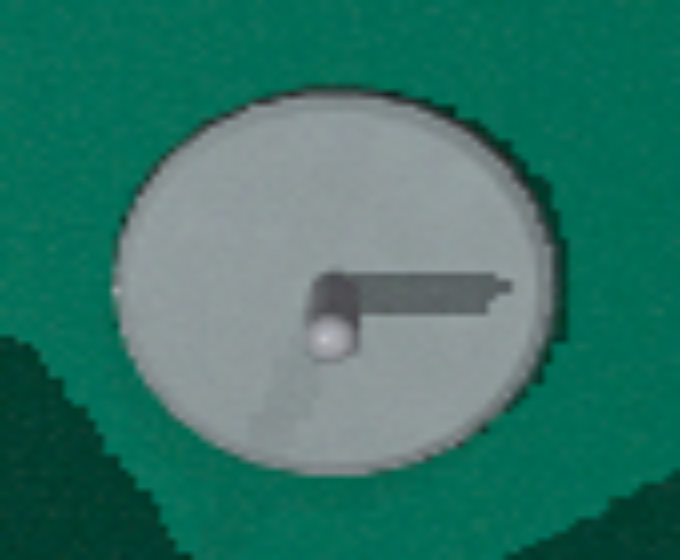

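>>> play_rows(commands=[{"x": -0.0285,"y": 0.02,"z": 0,"wx": 0,"wy": 0,"wz": 0,"grip": 0.7},{"x": -0.0285,"y": 0.02,"z": 0.0,"wx": 0,"wy": 0,"wz": 0,"grip": 0.7},{"x": 0,"y": 0,"z": 0.05,"wx": 0,"wy": 0,"wz": 0,"grip": 0.7},{"x": 0,"y": 0,"z": 0.05,"wx": 0,"wy": 0,"wz": 0,"grip": 0.7},{"x": 0,"y": 0,"z": 0.04,"wx": 0,"wy": 0,"wz": 0,"grip": 0.7},{"x": 0,"y": 0,"z": 0.02,"wx": 0,"wy": 0,"wz": 0,"grip": 0.7},{"x": 0,"y": 0,"z": 0,"wx": 0,"wy": 0,"wz": 0,"grip": 0.7}])

```text
clock: 4.08
eef_pos: [639.8, -42.2, 134.4]
eef_rot: [-3.139, -0.0, 1.573]
wrist_force: [0.3, 0.2, 0.4]
finger_gap: 65.9
```

Run:
```python
from h import *; import pickle
p,d,s=pic("wrist","w3"); pickle.dump(s,open("pics/w3s.pkl","wb")); print(s["eef_pos"],s["wrist_force"])
```

```text
[639.83647387 -42.17969931 134.4429396 ] [0.29759525 0.24046303 0.43281507]
```

View pics/w3.png

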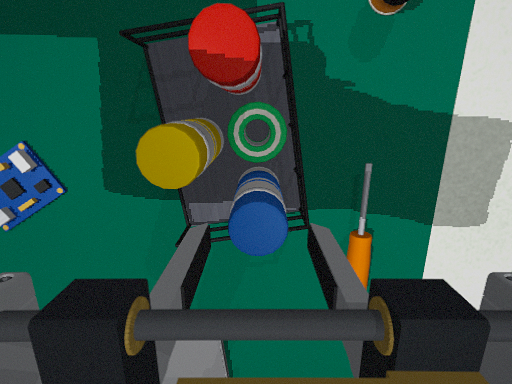

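Blue cap at (258,224), squarely between the fingers (about x=210 and 308). I use this as the second wrist view.

```bash
cat > m2.py <<'E'
from h import *; import pickle
ld=lambda n:(cv2.imread(f"pics/{n}.png")[:,:,::-1].copy(),np.load(f"pics/{n}d.npy"),pickle.load(open(f"pics/{n}s.pkl","rb")))
rng={"red":lambda H,S,V:((H<8)|(H>172))&(S>150)&(V>110),"yellow":lambda H,S,V:(H>20)&(H<33)&(S>150)&(V>150),"blue":lambda H,S,V:(H>100)&(H<120)&(S>130)&(V>140)}
def cap(w,c,p,vm=None):
    h=cv2.cvtColor(w,cv2.COLOR_RGB2HSV); H,S,V=[h[...,i].astype(int) for i in range(3)]
    m=rng[c](H,S,V).astype(np.uint8); m=cv2.morphologyEx(m,cv2.MORPH_OPEN,np.ones((3,3)))
    b=min(blobs(m,30),key=lambda b:np.hypot(b[1][0]-p[0],b[1][1]-p[1]))
    cn=max(cv2.findContours(b[2].astype(np.uint8),0,cv2.CHAIN_APPROX_NONE)[0],key=len); return cv2.fitEllipse(cn)
if __name__=="__main__":
    A=ld("w2");B=ld("w3")
    print("tcp axis @123",proj("wrist",np.r_[B[2]["eef_pos"][:2],123],B[2]))
    for c,p,q in(("red",(274,125),(224,45)),("yellow",(243,180),(172,155)),("blue",(288,218),(258,224))):
        a=cap(A[0],c,p);b=cap(B[0],c,q); print(c,np.round(b[0],1),np.round(b[1],1),onplane("wrist",[b[0]],123,B[2]).round(1),tri("wrist",[a[0]],"wrist",[b[0]],A[2],B[2]))
E
python3 m2.py
```

```text
tcp axis @123 [[258.17874228 228.17319405]]
red [223.3  42. ] [69.8 78.1] [[618.8  78.2 123. ]] (array([619.05590873,  77.56653263, 126.20378615]), np.float64(0.14943638513367172))
yellow [169.  156.7] [55.2 62.9] [[580.2   9.3 123. ]] (array([580.22223413,   8.97923036, 123.49419192]), np.float64(0.7383436212698982))
blue [269.2 222.6] [27.7 48.5] [[647.7 -37.8 123. ]] (array([652.17497861, -85.87223235,  10.40193917]), np.float64(4.094559468041174))
```

>>> play_rows(commands=[{"x": 0.001,"y": 0.0,"z": 0.03,"wx": 0,"wy": 0,"wz": 0,"grip": 0.7},{"x": 0,"y": 0,"z": 0.024,"wx": 0,"wy": 0,"wz": 0,"grip": 0.7},{"x": 0,"y": 0,"z": 0,"wx": 0,"wy": 0,"wz": 0,"grip": 0.7},{"x": 0,"y": 0,"z": 0,"wx": 0,"wy": 0,"wz": 0,"grip": 0.3},{"x": 0,"y": 0,"z": 0,"wx": 0,"wy": 0,"wz": 0,"grip": 0.3},{"x": 0,"y": 0,"z": 0,"wx": 0,"wy": 0,"wz": 0,"grip": 0.3},{"x": 0,"y": 0,"z": 0,"wx": 0,"wy": 0,"wz": 0,"grip": 0.3},{"x": 0,"y": 0,"z": 0,"wx": 0,"wy": 0,"wz": 0,"grip": 0.3}], squeeze=20)

```text
clock: 5.12
eef_pos: [641.0, -43.0, 82.6]
eef_rot: [3.14, 0.0, 1.571]
wrist_force: [-1.8, -0.7, 6.9]
finger_gap: 44.4
```

>>> play_rows(commands=[{"x": 0,"y": 0,"z": -0.02,"wx": 0,"wy": 0,"wz": 0,"grip": 0.3},{"x": 0,"y": 0,"z": -0.04,"wx": 0,"wy": 0,"wz": 0,"grip": 0.3},{"x": 0,"y": 0,"z": -0.05,"wx": 0,"wy": 0,"wz": 0,"grip": 0.3},{"x": 0,"y": 0,"z": -0.03,"wx": 0,"wy": 0,"wz": 0,"grip": 0.3},{"x": 0,"y": 0,"z": 0,"wx": 0,"wy": 0,"wz": 0,"grip": 0.3}])

```text
clock: 5.75
eef_pos: [641.2, -43.0, 224.7]
eef_rot: [3.137, 0.001, 1.571]
wrist_force: [0.0, 0.5, -2.3]
finger_gap: 44.6
```

>>> play_rows(commands=[{"x": -0.015,"y": -0.0057,"z": 0,"wx": 0,"wy": 0,"wz": 0,"grip": 0.3},{"x": -0.03,"y": -0.0114,"z": 0,"wx": 0,"wy": 0,"wz": 0,"grip": 0.3},{"x": -0.045,"y": -0.0171,"z": 0,"wx": 0,"wy": 0,"wz": 0,"grip": 0.3},{"x": -0.045,"y": -0.0171,"z": 0,"wx": 0,"wy": 0,"wz": 0,"grip": 0.3},{"x": -0.045,"y": -0.0171,"z": 0,"wx": 0,"wy": 0,"wz": 0,"grip": 0.3},{"x": -0.03,"y": -0.0114,"z": 0,"wx": 0,"wy": 0,"wz": 0,"grip": 0.3},{"x": -0.0205,"y": -0.0079,"z": 0.02,"wx": 0,"wy": 0,"wz": 0,"grip": 0.3},{"x": 0,"y": 0,"z": 0.04,"wx": 0,"wy": 0,"wz": 0,"grip": 0.3},{"x": 0,"y": 0,"z": 0.04,"wx": 0,"wy": 0,"wz": 0,"grip": 0.3},{"x": 0,"y": 0,"z": 0.025,"wx": 0,"wy": 0,"wz": 0,"grip": 0.3},{"x": 0,"y": 0,"z": 0,"wx": 0,"wy": 0,"wz": 0,"grip": 0.3},{"x": 0,"y": 0,"z": 0,"wx": 0,"wy": 0,"wz": 0,"grip": 0.3}])

```text
clock: 7.25
eef_pos: [552.7, -273.9, 97.1]
eef_rot: [3.141, 0.0, 1.57]
wrist_force: [0.7, -0.2, -1.4]
finger_gap: 44.6
```

Run:
```python
from h import *; import pickle
p,d,s=pic("wrist","w4"); pickle.dump(s,open("pics/w4s.pkl","wb")); print(s["eef_pos"],s["wrist_force"])
```

```text
[ 552.66552631 -273.87670918   97.12789628] [ 0.74919467 -0.1587095  -1.39768623]
```

View pics/w4.png

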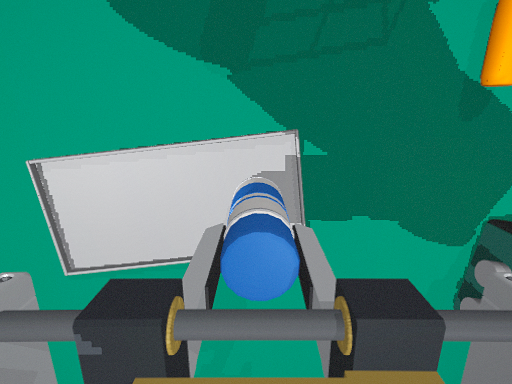

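Run:
```python
from h import *; import pickle
s=pickle.load(open("pics/w4s.pkl","rb"))
print(onplane("wrist",[(28,162),(298,131),(66,274)],11,s).round(1), proj("wrist",np.r_[s["eef_pos"][:2],3],s))
P=onplane("wrist",[(28,162),(298,131),(66,274)],11,s)
print("centre",(P[1]+P[2])/2)
```

```text
[[ 339.7 -239.5   11. ]
 [ 588.7 -211.    11. ]
 [ 352.3 -357.3   11. ]] [[258.26612686 195.01785895]]
centre [ 470.49655392 -284.13740147   11.        ]
```

>>> play_rows(commands=[{"x": 0,"y": 0,"z": 0.008,"wx": 0,"wy": 0,"wz": 0,"grip": 0.3},{"x": 0,"y": 0,"z": 0.006,"wx": 0,"wy": 0,"wz": 0,"grip": 0.3},{"x": 0,"y": 0,"z": 0,"wx": 0,"wy": 0,"wz": 0,"grip": 0.3},{"x": 0,"y": 0,"z": 0,"wx": 0,"wy": 0,"wz": 0,"grip": 0.3}])

```text
clock: 7.8
eef_pos: [552.7, -273.4, 82.3]
eef_rot: [-3.141, -0.0, 1.571]
wrist_force: [-0.3, 0.1, -1.7]
finger_gap: 44.3
```

>>> play_rows(commands=[{"x": 0,"y": 0,"z": 0.001,"wx": 0,"wy": 0,"wz": 0,"grip": 0.3},{"x": 0,"y": 0,"z": 0.001,"wx": 0,"wy": 0,"wz": 0,"grip": 0.3},{"x": 0,"y": 0,"z": 0,"wx": 0,"wy": 0,"wz": 0,"grip": 0.3}])

```text
clock: 8.18
eef_pos: [553.0, -273.6, 82.0]
eef_rot: [3.141, 0.001, 1.571]
wrist_force: [-6.0, 1.4, 12.7]
finger_gap: 44.6
```

>>> play_rows(commands=[{"x": 0,"y": 0,"z": 0,"wx": 0,"wy": 0,"wz": 0,"grip": 0.7},{"x": 0,"y": 0,"z": 0,"wx": 0,"wy": 0,"wz": 0,"grip": 0.7},{"x": 0,"y": 0,"z": 0,"wx": 0,"wy": 0,"wz": 0,"grip": 0.7},{"x": 0,"y": 0,"z": -0.03,"wx": 0,"wy": 0,"wz": 0,"grip": 0.7},{"x": 0,"y": 0,"z": -0.05,"wx": 0,"wy": 0,"wz": 0,"grip": 0.7},{"x": 0,"y": 0,"z": -0.05,"wx": 0,"wy": 0,"wz": 0,"grip": 0.7},{"x": 0.03,"y": 0.003,"z": 0,"wx": 0,"wy": 0,"wz": 0,"grip": 0.7},{"x": 0.05,"y": 0.005,"z": 0,"wx": 0,"wy": 0,"wz": 0,"grip": 0.7},{"x": 0.06,"y": 0.006,"z": 0,"wx": 0,"wy": 0,"wz": 0,"grip": 0.7},{"x": 0.06,"y": 0.006,"z": 0,"wx": 0,"wy": 0,"wz": 0,"grip": 0.7},{"x": 0.05,"y": 0.005,"z": 0,"wx": 0,"wy": 0,"wz": 0,"grip": 0.7},{"x": 0.033,"y": 0.0025,"z": 0,"wx": 0,"wy": 0,"wz": 0,"grip": 0.7},{"x": 0,"y": 0,"z": 0.04,"wx": 0,"wy": 0,"wz": 0,"grip": 0.7},{"x": 0,"y": 0,"z": 0.04,"wx": 0,"wy": 0,"wz": 0,"grip": 0.7},{"x": 0,"y": 0,"z": 0,"wx": 0,"wy": 0,"wz": 0,"grip": 0.7},{"x": 0,"y": 0,"z": 0,"wx": 0,"wy": 0,"wz": 0,"grip": 0.7}])

```text
clock: 10.18
eef_pos: [581.1, 9.5, 132.1]
eef_rot: [3.14, 0.0, 1.57]
wrist_force: [-0.3, -0.4, 0.6]
finger_gap: 66.0
```

Run:
```python
from h import *; import pickle
p,d,s=pic("wrist","w5"); pickle.dump(s,open("pics/w5s.pkl","wb")); print(s["eef_pos"],s["wrist_force"],proj("wrist",np.r_[s["eef_pos"][:2],123],s))
```

```text
[581.0594008    9.46906628 132.14414485] [-0.27602086 -0.43426668  0.6389058 ] [[258.10763078 229.4559831 ]]
```

View pics/w5.png

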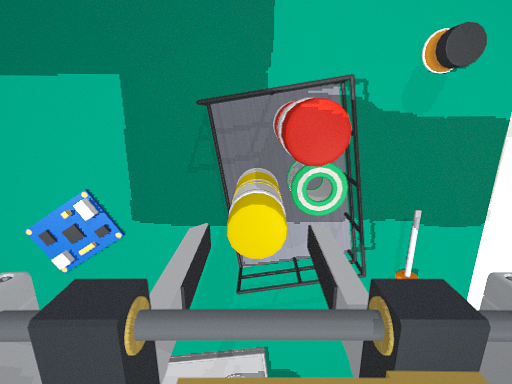

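Yellow cap at (257,228), right on the tool axis (258,229).

>>> play_rows(commands=[{"x": 0,"y": 0.0,"z": 0.03,"wx": 0,"wy": 0,"wz": 0,"grip": 0.7},{"x": 0,"y": 0,"z": 0.02,"wx": 0,"wy": 0,"wz": 0,"grip": 0.7},{"x": 0,"y": 0,"z": 0,"wx": 0,"wy": 0,"wz": 0,"grip": 0.7},{"x": 0,"y": 0,"z": 0,"wx": 0,"wy": 0,"wz": 0,"grip": 0.3},{"x": 0,"y": 0,"z": 0,"wx": 0,"wy": 0,"wz": 0,"grip": 0.3},{"x": 0,"y": 0,"z": 0,"wx": 0,"wy": 0,"wz": 0,"grip": 0.3},{"x": 0,"y": 0,"z": 0,"wx": 0,"wy": 0,"wz": 0,"grip": 0.3}])

```text
clock: 11.1
eef_pos: [580.7, 9.6, 81.4]
eef_rot: [3.14, 0.0, 1.571]
wrist_force: [-1.5, -0.2, 7.2]
finger_gap: 44.1
```

>>> play_rows(commands=[{"x": 0,"y": 0,"z": -0.02,"wx": 0,"wy": 0,"wz": 0,"grip": 0.3},{"x": 0,"y": 0,"z": -0.045,"wx": 0,"wy": 0,"wz": 0,"grip": 0.3},{"x": 0,"y": 0,"z": -0.05,"wx": 0,"wy": 0,"wz": 0,"grip": 0.3},{"x": 0,"y": 0,"z": -0.03,"wx": 0,"wy": 0,"wz": 0,"grip": 0.3},{"x": -0.016,"y": -0.01,"z": 0,"wx": 0,"wy": 0,"wz": 0,"grip": 0.3},{"x": -0.032,"y": -0.02,"z": 0,"wx": 0,"wy": 0,"wz": 0,"grip": 0.3},{"x": -0.048,"y": -0.03,"z": 0,"wx": 0,"wy": 0,"wz": 0,"grip": 0.3},{"x": -0.048,"y": -0.03,"z": 0,"wx": 0,"wy": 0,"wz": 0,"grip": 0.3},{"x": -0.048,"y": -0.03,"z": 0,"wx": 0,"wy": 0,"wz": 0,"grip": 0.3},{"x": -0.048,"y": -0.03,"z": 0,"wx": 0,"wy": 0,"wz": 0,"grip": 0.3},{"x": -0.032,"y": -0.02,"z": 0,"wx": 0,"wy": 0,"wz": 0,"grip": 0.3},{"x": -0.02,"y": -0.013,"z": 0,"wx": 0,"wy": 0,"wz": 0,"grip": 0.3},{"x": -0.0106,"y": -0.0065,"z": 0.02,"wx": 0,"wy": 0,"wz": 0,"grip": 0.3},{"x": 0,"y": 0,"z": 0.05,"wx": 0,"wy": 0,"wz": 0,"grip": 0.3},{"x": 0,"y": 0,"z": 0.045,"wx": 0,"wy": 0,"wz": 0,"grip": 0.3},{"x": 0,"y": 0,"z": 0.018,"wx": 0,"wy": 0,"wz": 0,"grip": 0.3},{"x": 0,"y": 0,"z": 0,"wx": 0,"wy": 0,"wz": 0,"grip": 0.3},{"x": 0,"y": 0,"z": 0,"wx": 0,"wy": 0,"wz": 0,"grip": 0.3}])

```text
clock: 13.35
eef_pos: [390.4, -293.2, 92.7]
eef_rot: [3.142, 0.0, 1.57]
wrist_force: [0.0, -0.4, -1.5]
finger_gap: 44.2
```

Run:
```python
from h import *; import pickle
p,d,s=pic("wrist","w6"); pickle.dump(s,open("pics/w6s.pkl","wb")); print(s["eef_pos"],s["wrist_force"])
```

```text
[ 390.35661336 -293.151915     92.67085657] [ 0.04928412 -0.4238397  -1.45808502]
```

View pics/w6.png

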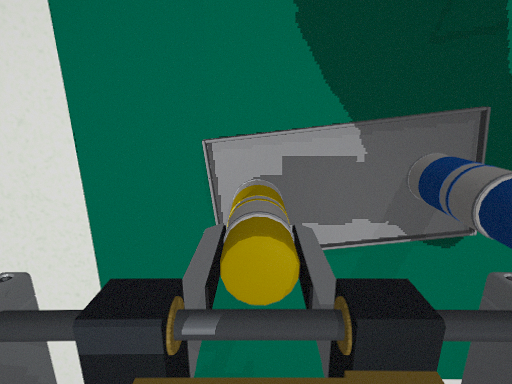

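Yellow hangs over the near end of the tray and blue stands at the right (480,195).

>>> play_rows(commands=[{"x": 0,"y": 0,"z": 0.007,"wx": 0,"wy": 0,"wz": 0,"grip": 0.3},{"x": 0,"y": 0,"z": 0.003,"wx": 0,"wy": 0,"wz": 0,"grip": 0.3},{"x": 0,"y": 0,"z": 0.001,"wx": 0,"wy": 0,"wz": 0,"grip": 0.3},{"x": 0,"y": 0,"z": 0.001,"wx": 0,"wy": 0,"wz": 0,"grip": 0.3},{"x": 0,"y": 0,"z": 0,"wx": 0,"wy": 0,"wz": 0,"grip": 0.3}])

```text
clock: 14.02
eef_pos: [390.8, -293.3, 81.4]
eef_rot: [3.141, 0.001, 1.571]
wrist_force: [-5.2, 1.8, 11.6]
finger_gap: 45.1
```

>>> play_rows(commands=[{"x": 0,"y": 0,"z": 0,"wx": 0,"wy": 0,"wz": 0,"grip": 0.7},{"x": 0,"y": 0,"z": 0,"wx": 0,"wy": 0,"wz": 0,"grip": 0.7},{"x": 0,"y": 0,"z": 0,"wx": 0,"wy": 0,"wz": 0,"grip": 0.7},{"x": 0,"y": 0,"z": -0.035,"wx": 0,"wy": 0,"wz": 0,"grip": 0.7},{"x": 0,"y": 0,"z": -0.055,"wx": 0,"wy": 0,"wz": 0,"grip": 0.7},{"x": 0,"y": 0,"z": -0.055,"wx": 0,"wy": 0,"wz": 0,"grip": 0.7},{"x": 0.025,"y": 0.0154,"z": 0,"wx": 0,"wy": 0,"wz": 0,"grip": 0.7},{"x": 0.045,"y": 0.0278,"z": 0,"wx": 0,"wy": 0,"wz": 0,"grip": 0.7},{"x": 0.05,"y": 0.031,"z": 0,"wx": 0,"wy": 0,"wz": 0,"grip": 0.7},{"x": 0.05,"y": 0.031,"z": 0,"wx": 0,"wy": 0,"wz": 0,"grip": 0.7},{"x": 0.05,"y": 0.031,"z": 0,"wx": 0,"wy": 0,"wz": 0,"grip": 0.7},{"x": 0.05,"y": 0.031,"z": 0,"wx": 0,"wy": 0,"wz": 0,"grip": 0.7},{"x": 0.05,"y": 0.031,"z": 0,"wx": 0,"wy": 0,"wz": 0,"grip": 0.7},{"x": 0.05,"y": 0.0295,"z": 0,"wx": 0,"wy": 0,"wz": 0,"grip": 0.7},{"x": 0,"y": 0,"z": 0.05,"wx": 0,"wy": 0,"wz": 0,"grip": 0.7},{"x": 0,"y": 0,"z": 0.04,"wx": 0,"wy": 0,"wz": 0,"grip": 0.7},{"x": 0,"y": 0,"z": 0,"wx": 0,"wy": 0,"wz": 0,"grip": 0.7},{"x": 0,"y": 0,"z": 0,"wx": 0,"wy": 0,"wz": 0,"grip": 0.7}])

```text
clock: 16.27
eef_pos: [619.3, 76.9, 137.4]
eef_rot: [3.139, -0.0, 1.57]
wrist_force: [0.6, 1.1, 1.0]
finger_gap: 66.1
```

Run:
```python
from h import *; import pickle
p,d,s=pic("wrist","w7"); pickle.dump(s,open("pics/w7s.pkl","wb")); print(s["eef_pos"],s["wrist_force"],proj("wrist",np.r_[s["eef_pos"][:2],123],s))
```

```text
[619.3039922   76.93379114 137.4105883 ] [0.60684305 1.13255245 0.9633793 ] [[258.10095284 226.54906415]]
```

View pics/w7.png

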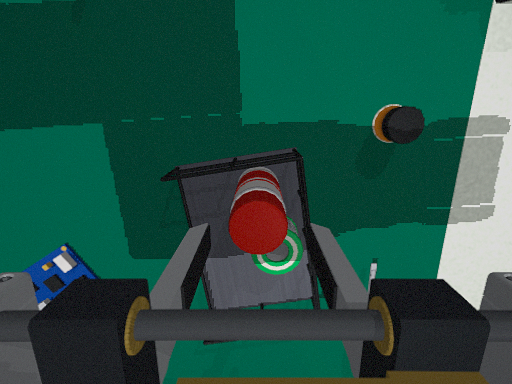

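Red cap at (258,224), on the tool axis (258,227).

>>> play_rows(commands=[{"x": 0.001,"y": 0.0,"z": 0.035,"wx": 0,"wy": 0,"wz": 0,"grip": 0.7},{"x": 0,"y": 0,"z": 0.021,"wx": 0,"wy": 0,"wz": 0,"grip": 0.7},{"x": 0,"y": 0,"z": 0,"wx": 0,"wy": 0,"wz": 0,"grip": 0.7},{"x": 0,"y": 0,"z": 0,"wx": 0,"wy": 0,"wz": 0,"grip": 0.3},{"x": 0,"y": 0,"z": 0,"wx": 0,"wy": 0,"wz": 0,"grip": 0.3},{"x": 0,"y": 0,"z": 0,"wx": 0,"wy": 0,"wz": 0,"grip": 0.3},{"x": 0,"y": 0,"z": 0,"wx": 0,"wy": 0,"wz": 0,"grip": 0.3}])

```text
clock: 17.2
eef_pos: [619.1, 78.0, 80.6]
eef_rot: [3.14, -0.0, 1.571]
wrist_force: [-1.9, 0.6, 6.3]
finger_gap: 44.3
```

>>> play_rows(commands=[{"x": 0,"y": 0,"z": -0.02,"wx": 0,"wy": 0,"wz": 0,"grip": 0.3},{"x": 0,"y": 0,"z": -0.045,"wx": 0,"wy": 0,"wz": 0,"grip": 0.3},{"x": 0,"y": 0,"z": -0.05,"wx": 0,"wy": 0,"wz": 0,"grip": 0.3},{"x": 0,"y": 0,"z": -0.03,"wx": 0,"wy": 0,"wz": 0,"grip": 0.3},{"x": -0.016,"y": -0.0065,"z": 0,"wx": 0,"wy": 0,"wz": 0,"grip": 0.3},{"x": -0.032,"y": -0.0131,"z": 0,"wx": 0,"wy": 0,"wz": 0,"grip": 0.3},{"x": -0.05,"y": -0.0204,"z": 0,"wx": 0,"wy": 0,"wz": 0,"grip": 0.3},{"x": -0.055,"y": -0.0225,"z": 0,"wx": 0,"wy": 0,"wz": 0,"grip": 0.3},{"x": -0.055,"y": -0.0225,"z": 0,"wx": 0,"wy": 0,"wz": 0,"grip": 0.3},{"x": -0.055,"y": -0.0225,"z": 0,"wx": 0,"wy": 0,"wz": 0,"grip": 0.3},{"x": -0.045,"y": -0.0184,"z": 0,"wx": 0,"wy": 0,"wz": 0,"grip": 0.3},{"x": -0.03,"y": -0.0123,"z": 0,"wx": 0,"wy": 0,"wz": 0,"grip": 0.3},{"x": -0.024,"y": -0.0098,"z": 0,"wx": 0,"wy": 0,"wz": 0,"grip": 0.3},{"x": 0,"y": 0,"z": 0.05,"wx": 0,"wy": 0,"wz": 0,"grip": 0.3},{"x": 0,"y": 0,"z": 0.05,"wx": 0,"wy": 0,"wz": 0,"grip": 0.3},{"x": 0,"y": 0,"z": 0.033,"wx": 0,"wy": 0,"wz": 0,"grip": 0.3},{"x": 0,"y": 0,"z": 0,"wx": 0,"wy": 0,"wz": 0,"grip": 0.3},{"x": 0,"y": 0,"z": 0,"wx": 0,"wy": 0,"wz": 0,"grip": 0.3}])

```text
clock: 19.45
eef_pos: [470.4, -284.4, 92.3]
eef_rot: [3.141, 0.0, 1.57]
wrist_force: [0.7, 0.1, -1.0]
finger_gap: 44.6
```

Run:
```python
from h import *; import pickle
p,d,s=pic("wrist","w8"); pickle.dump(s,open("pics/w8s.pkl","wb")); print(s["eef_pos"],s["wrist_force"])
```

```text
[ 470.39350355 -284.37971366   92.29628961] [ 0.69573434  0.08705767 -0.96846242]
```

View pics/w8.png

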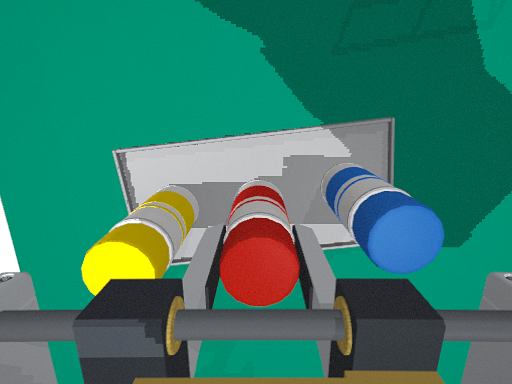

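Red hangs between yellow and blue, all over the tray.

>>> play_rows(commands=[{"x": 0,"y": 0,"z": 0.007,"wx": 0,"wy": 0,"wz": 0,"grip": 0.3},{"x": 0,"y": 0,"z": 0.003,"wx": 0,"wy": 0,"wz": 0,"grip": 0.3},{"x": 0,"y": 0,"z": 0.001,"wx": 0,"wy": 0,"wz": 0,"grip": 0.3},{"x": 0,"y": 0,"z": 0.001,"wx": 0,"wy": 0,"wz": 0,"grip": 0.3},{"x": 0,"y": 0,"z": 0,"wx": 0,"wy": 0,"wz": 0,"grip": 0.3}])

```text
clock: 20.12
eef_pos: [470.6, -284.3, 80.7]
eef_rot: [3.141, 0.001, 1.571]
wrist_force: [-4.6, 2.2, 11.9]
finger_gap: 44.9
```

>>> play_rows(commands=[{"x": 0,"y": 0,"z": 0,"wx": 0,"wy": 0,"wz": 0,"grip": 0.7},{"x": 0,"y": 0,"z": 0,"wx": 0,"wy": 0,"wz": 0,"grip": 0.7},{"x": 0,"y": 0,"z": 0,"wx": 0,"wy": 0,"wz": 0,"grip": 0.7},{"x": 0,"y": 0,"z": -0.04,"wx": 0,"wy": 0,"wz": 0,"grip": 0.7},{"x": 0,"y": 0,"z": -0.055,"wx": 0,"wy": 0,"wz": 0,"grip": 0.7},{"x": 0,"y": 0,"z": -0.055,"wx": 0,"wy": 0,"wz": 0,"grip": 0.7},{"x": 0.035,"y": 0.019,"z": 0,"wx": 0,"wy": 0,"wz": 0,"grip": 0.9},{"x": 0.05,"y": 0.028,"z": 0,"wx": 0,"wy": 0,"wz": 0,"grip": 0.9},{"x": 0.05,"y": 0.028,"z": 0,"wx": 0,"wy": 0,"wz": 0,"grip": 0.9},{"x": 0.05,"y": 0.028,"z": 0,"wx": 0,"wy": 0,"wz": 0,"grip": 0.9},{"x": 0.05,"y": 0.028,"z": 0,"wx": 0,"wy": 0,"wz": 0,"grip": 0.9},{"x": 0.05,"y": 0.028,"z": 0,"wx": 0,"wy": 0,"wz": 0,"grip": 0.9},{"x": 0.02,"y": 0.009,"z": 0,"wx": 0,"wy": 0,"wz": 0,"grip": 0.9}])

```text
clock: 21.75
eef_pos: [639.2, 23.6, 228.8]
eef_rot: [-3.141, -0.0, 1.573]
wrist_force: [-0.2, -0.6, 0.2]
finger_gap: 84.8
```

>>> play_rows(commands=[{"x": 0,"y": 0,"z": 0,"wx": 0,"wy": 0,"wz": -10.1,"grip": 0.9},{"x": 0,"y": 0,"z": 0,"wx": 0,"wy": 0,"wz": -10.1,"grip": 0.9},{"x": 0,"y": 0,"z": 0.01,"wx": 0,"wy": 0,"wz": -10.1,"grip": 0.9},{"x": 0,"y": 0,"z": 0.01,"wx": 0,"wy": 0,"wz": -10.1,"grip": 0.9},{"x": 0,"y": 0,"z": 0.01,"wx": 0,"wy": 0,"wz": -10.1,"grip": 0.9},{"x": 0,"y": 0,"z": 0.01,"wx": 0,"wy": 0,"wz": -10.1,"grip": 0.9},{"x": 0,"y": 0,"z": 0.01,"wx": 0,"wy": 0,"wz": -10.1,"grip": 0.9},{"x": 0,"y": 0,"z": 0.01,"wx": 0,"wy": 0,"wz": -10.1,"grip": 0.9},{"x": 0,"y": 0,"z": 0,"wx": 0,"wy": 0,"wz": 0,"grip": 0.9},{"x": 0,"y": 0,"z": 0,"wx": 0,"wy": 0,"wz": 0,"grip": 0.9}])

```text
clock: 23.0
eef_pos: [638.6, 20.6, 170.0]
eef_rot: [3.142, 0.001, 2.976]
wrist_force: [0.2, 0.2, 0.7]
finger_gap: 84.6
```

Run:
```python
from h import *; import pickle
p,d,s=pic("wrist","w9"); pickle.dump(s,open("pics/w9s.pkl","wb")); print(s["eef_pos"],s["eef_rot"],s["joints"].round(2),proj("wrist",np.r_[s["eef_pos"][:2],49],s))
pic("top","top1")
```

```text
[638.62615422  20.61393029 170.00324787] [3.14158442e+00 5.78945940e-04 2.97644764e+00] [-0.03  0.53  1.29 -0.    1.33 -1.43] [[258.79396261 187.74667847]]
```

View pics/w9.png

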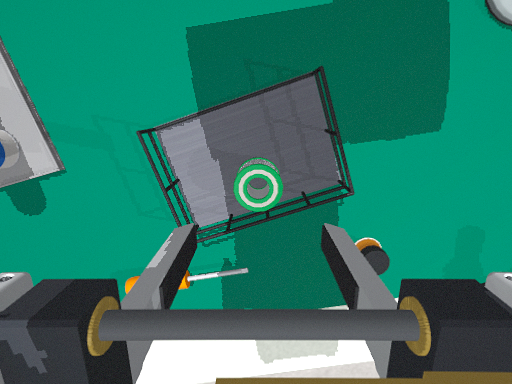

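View pics/top1.png

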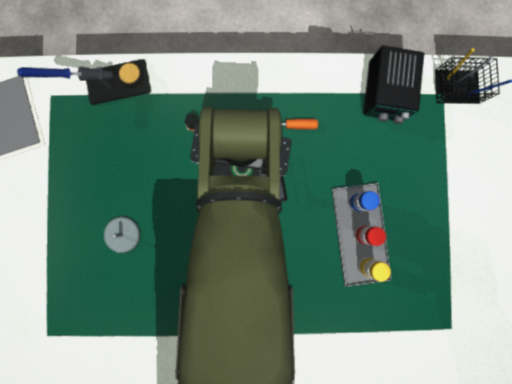

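I had the caddy's yaw sign wrong: the rail at (190,240)–(353,192) appears slanted, so I need about 19° more turn. The reel at (258,187) is on the tool axis. The top view shows all three cans standing on the tray.

>>> play_rows(commands=[{"x": 0,"y": 0,"z": 0,"wx": 0,"wy": 0,"wz": -9.6,"grip": 0.9},{"x": 0,"y": 0,"z": 0,"wx": 0,"wy": 0,"wz": -9.6,"grip": 0.9},{"x": 0,"y": 0,"z": 0.04,"wx": 0,"wy": 0,"wz": 0,"grip": 0.9},{"x": 0,"y": 0,"z": 0.04,"wx": 0,"wy": 0,"wz": 0,"grip": 0.9},{"x": 0,"y": 0,"z": 0.02,"wx": 0,"wy": 0,"wz": 0,"grip": 0.9},{"x": 0,"y": 0,"z": 0,"wx": 0,"wy": 0,"wz": 0,"grip": 0.9},{"x": 0,"y": 0,"z": 0,"wx": 0,"wy": 0,"wz": 0,"grip": 0.9}])

```text
clock: 23.98
eef_pos: [639.4, 21.0, 71.2]
eef_rot: [-3.141, 0.002, -2.968]
wrist_force: [-0.5, -0.3, 0.9]
finger_gap: 84.6
```

Run:
```python
from h import *; import pickle
p,d,s=pic("wrist","w10"); pickle.dump(s,open("pics/w10s.pkl","wb")); print(s["eef_pos"],s["eef_rot"],s["joints"].round(2),proj("wrist",np.r_[s["eef_pos"][:2],49],s))
```

```text
[639.38953931  20.95130772  71.23615662] [-3.14108530e+00  2.34223127e-03 -2.96757069e+00] [-0.02  0.62  1.38 -0.    1.14 -1.77] [[259.108368   222.41067937]]
```

View pics/w10.png

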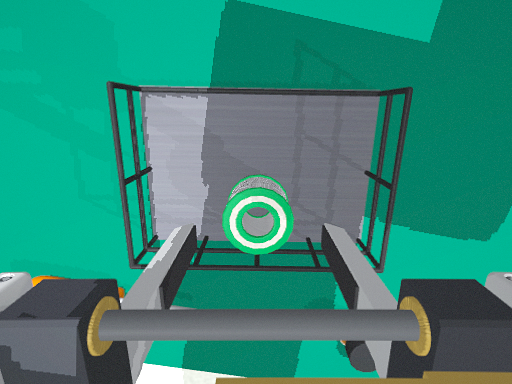

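Now square with the caddy; reel top at (258,219), axis (259,222).

>>> play_rows(commands=[{"x": 0.001,"y": 0,"z": 0.02,"wx": 0,"wy": 0,"wz": 0,"grip": 0.9},{"x": 0.001,"y": 0,"z": 0.02,"wx": 0,"wy": 0,"wz": 0,"grip": 0.9},{"x": 0,"y": 0,"z": 0.012,"wx": 0,"wy": 0,"wz": 0,"grip": 0.9},{"x": 0,"y": 0,"z": 0.004,"wx": 0,"wy": 0,"wz": 0,"grip": 0.9},{"x": 0,"y": 0,"z": 0,"wx": 0,"wy": 0,"wz": 0,"grip": 0.9},{"x": 0,"y": 0,"z": 0,"wx": 0,"wy": 0,"wz": 0,"grip": 0.4},{"x": 0,"y": 0,"z": 0,"wx": 0,"wy": 0,"wz": 0,"grip": 0.4},{"x": 0,"y": 0,"z": 0,"wx": 0,"wy": 0,"wz": 0,"grip": 0.4},{"x": 0,"y": 0,"z": 0,"wx": 0,"wy": 0,"wz": 0,"grip": 0.4},{"x": 0,"y": 0,"z": 0,"wx": 0,"wy": 0,"wz": 0,"grip": 0.4},{"x": 0,"y": 0,"z": 0,"wx": 0,"wy": 0,"wz": 0,"grip": 0.4}], squeeze=30)

```text
clock: 25.4
eef_pos: [636.7, 20.6, 13.7]
eef_rot: [-3.141, 0.0, -2.967]
wrist_force: [-0.4, 0.7, 3.1]
finger_gap: 54.3
```

>>> play_rows(commands=[{"x": 0,"y": 0,"z": -0.02,"wx": 0,"wy": 0,"wz": 0,"grip": 0.4},{"x": 0,"y": 0,"z": -0.04,"wx": 0,"wy": 0,"wz": 0,"grip": 0.4},{"x": 0,"y": 0,"z": -0.04,"wx": 0,"wy": 0,"wz": 0,"grip": 0.4},{"x": 0,"y": 0,"z": -0.03,"wx": 0,"wy": 0,"wz": 0,"grip": 0.4},{"x": 0.002,"y": 0.018,"z": 0,"wx": 0,"wy": 0,"wz": 0,"grip": 0.4},{"x": 0.004,"y": 0.035,"z": 0,"wx": 0,"wy": 0,"wz": 0,"grip": 0.4},{"x": 0.006,"y": 0.045,"z": 0,"wx": 0,"wy": 0,"wz": 0,"grip": 0.4},{"x": 0.006,"y": 0.045,"z": 0,"wx": 0,"wy": 0,"wz": 0,"grip": 0.4},{"x": 0.006,"y": 0.045,"z": 0,"wx": 0,"wy": 0,"wz": 0,"grip": 0.4},{"x": 0.006,"y": 0.045,"z": 0,"wx": 0,"wy": 0,"wz": 0,"grip": 0.4},{"x": 0.006,"y": 0.045,"z": 0,"wx": 0,"wy": 0,"wz": 0,"grip": 0.4},{"x": 0.0055,"y": 0.03,"z": 0,"wx": 0,"wy": 0,"wz": 0,"grip": 0.4},{"x": 0.003,"y": 0.02,"z": 0,"wx": 0,"wy": 0,"wz": 0,"grip": 0.4},{"x": 0,"y": 0,"z": 0,"wx": 0,"wy": 0,"wz": 0,"grip": 0.4},{"x": 0,"y": 0,"z": 0,"wx": 0,"wy": 0,"wz": 0,"grip": 0.4}])

```text
clock: 27.28
eef_pos: [535.9, 335.3, 143.0]
eef_rot: [-3.141, -0.001, -2.968]
wrist_force: [-0.1, -0.1, -2.3]
finger_gap: 54.5
```

Run:
```python
from h import *; import pickle
p,d,s=pic("wrist","w11"); pickle.dump(s,open("pics/w11s.pkl","wb")); print(s["eef_pos"],s["eef_rot"],s["wrist_force"],s["joints"].round(2))
s1=pickle.load(open("pics/w1s.pkl","rb")); print("spindle tip w1",onplane("wrist",[(256,167)],66,s1).round(1), proj("wrist",[[477.5,325.3,12],[477.5,325.3,69]],s))
```

```text
[535.91673135 335.27603888 143.04251318] [-3.14120878e+00 -5.55762620e-04 -2.96773869e+00] [-0.09365048 -0.14547078 -2.25947036] [ 0.5   0.54  1.34 -0.    1.27 -1.24]
spindle tip w1 [[476.1 324.8  66. ]] [[259.2049608  131.43067392]
 [259.35026779 136.42068939]]
```

View pics/w11.png

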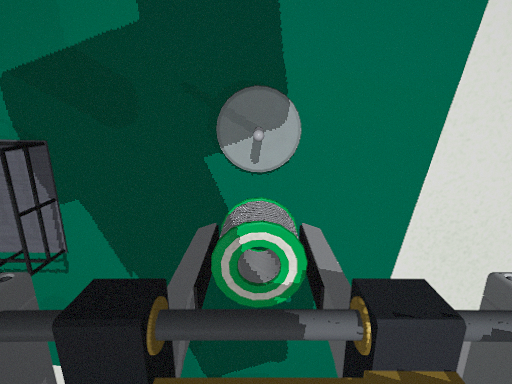

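Disc at (259,129), spindle tip (258,134), reel held level at (259,262).

Run:
```python
from h import *; import pickle
s=pickle.load(open("pics/w11s.pkl","rb")); w=cv2.imread("pics/w11.png")[:,:,::-1].copy(); h=cv2.cvtColor(w,cv2.COLOR_RGB2HSV)
m=np.zeros((384,512),np.uint8); m[80:178,205:312]=((h[...,1]<60)&(h[...,2]>60))[80:178,205:312]
b=max(blobs(m),key=lambda b:b[0][4]); e=cv2.fitEllipse(cv2.convexHull(max(cv2.findContours(b[2].astype(np.uint8),0,cv2.CHAIN_APPROX_NONE)[0],key=len)))
S=onplane("wrist",[e[0]],12,s)[0]; print("disc",b[0],e,S.round(1))
m=((h[...,0]>55)&(h[...,0]<75)&(h[...,1]>150)&(h[...,2]>130)); z=np.zeros((384,512),np.uint8); z[215:310,205:310]=m[215:310,205:310]
bb=blobs(z,100); print([x[:2] for x in bb])
b=max(bb,key=lambda b:b[0][4]); e=cv2.fitEllipse(cv2.convexHull(np.int32(np.argwhere(b[2])[:,::-1]))); print("reel",e)
zt=s["eef_pos"][2]+35.3; C=onplane("wrist",[e[0]],zt,s)[0]; print(C.round(1),s["eef_pos"][:2]-C[:2])
# white ring
z=np.zeros((384,512),np.uint8); z[225:305,210:305]=((h[...,1]<70)&(h[...,2]>190))[225:305,210:305]
b=max(blobs(z,50),key=lambda b:b[0][4]); e2=cv2.fitEllipse(cv2.convexHull(np.int32(np.argwhere(b[2])[:,::-1]))); print("ring",e2,onplane("wrist",[e2[0]],zt,s)[0].round(1))
v=cv2.resize(w[80:180,205:315],None,fx=7,fy=6);cv2.imwrite("pics/w11a.png",v[:,:,::-1])
```

```text
disc [216, 86, 85, 86, 5716] ((258.29498291015625, 128.68975830078125), (84.58361053466797, 85.95108032226562), 10.134076118469238) [474.9 323.9  12. ]
[([289, 241, 18, 42, 158], [298.4, 260.4]), ([275, 244, 14, 40, 114], [283.3, 261.7])]
reel ((295.22393798828125, 261.6035461425781), (21.05937957763672, 41.903297424316406), 177.13975524902344)
[532.6 355.2 178.3] [  3.30616994 -19.95363746]
ring ((267.4793701171875, 257.93463134765625), (46.73542022705078, 66.17768859863281), 125.03935241699219) [533.1 339.4 178.3]
```

View pics/w11a.png

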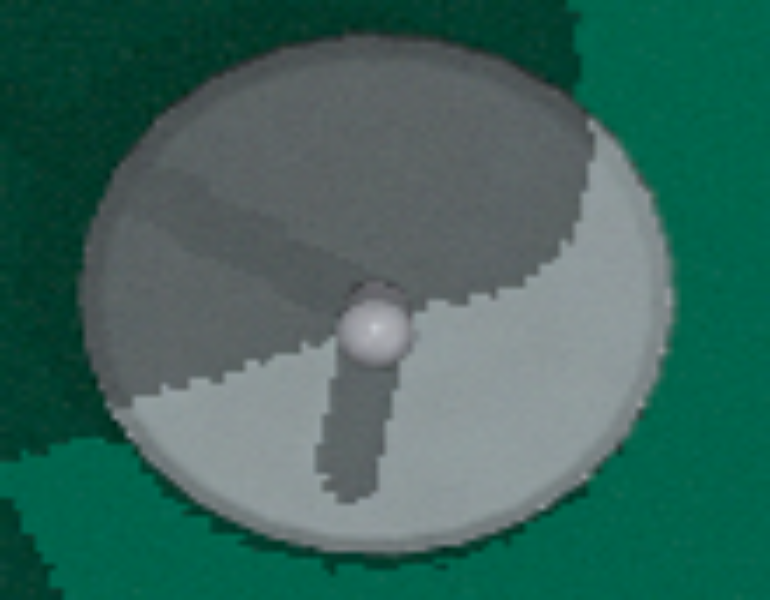

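Run:
```python
from h import *; import pickle
s=pickle.load(open("pics/w11s.pkl","rb")); 
print("tip",onplane("wrist",[(258.1,134.5)],68,s).round(1))
zt=s["eef_pos"][2]+35.3
print("reel px axis",proj("wrist",np.r_[s["eef_pos"][:2],zt],s), onplane("wrist",[(259.5,263)],zt,s).round(1))
yaw=s["eef_rot"][2]; Rm=np.array([[np.cos(yaw),np.sin(yaw)],[np.sin(yaw),-np.cos(yaw)]])
w=cv2.imread("pics/w11.png"); cv2.imwrite("pics/w11b.png",cv2.resize(w[190:320,195:325],None,fx=4.6,fy=4.6))
print("shift tool mm", Rm@(np.array([475.7,324.6])-s["eef_pos"][:2]))
```

```text
tip [[476.2 324.   68. ]]
reel px axis [[259.29656157 261.28020782]] [[537.  335.6 178.3]]
shift tool mm [61.15572558 -0.09884252]
```

View pics/w11b.png

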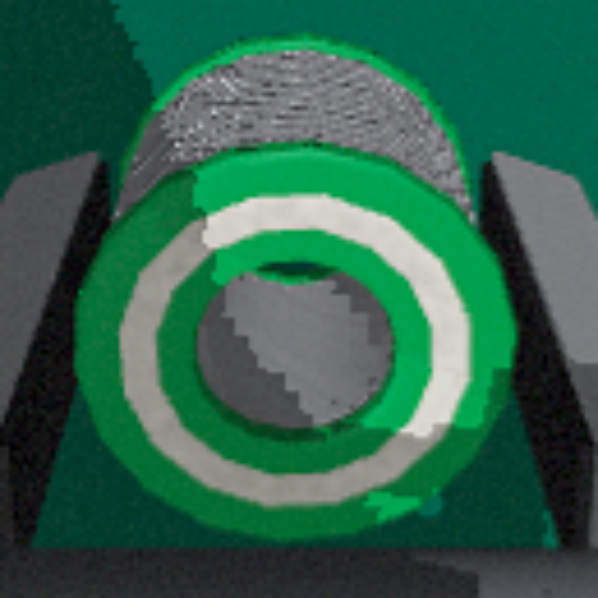

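>>> play_rows(commands=[{"x": 0.022,"y": 0,"z": 0,"wx": 0,"wy": 0,"wz": 0,"grip": 0.4},{"x": 0.025,"y": 0,"z": 0,"wx": 0,"wy": 0,"wz": 0,"grip": 0.4},{"x": 0.015,"y": 0,"z": 0.01,"wx": 0,"wy": 0,"wz": 0,"grip": 0.4},{"x": 0,"y": 0,"z": 0.03,"wx": 0,"wy": 0,"wz": 0,"grip": 0.4},{"x": 0,"y": 0,"z": 0.015,"wx": 0,"wy": 0,"wz": 0,"grip": 0.4},{"x": 0,"y": 0,"z": 0,"wx": 0,"wy": 0,"wz": 0,"grip": 0.4},{"x": 0,"y": 0,"z": 0,"wx": 0,"wy": 0,"wz": 0,"grip": 0.4}])

```text
clock: 28.2
eef_pos: [475.4, 325.3, 89.3]
eef_rot: [3.141, 0.001, -2.968]
wrist_force: [0.3, 0.2, -1.6]
finger_gap: 54.7
```

Run:
```python
from h import *; import pickle
p,d,s=pic("wrist","w12"); pickle.dump(s,open("pics/w12s.pkl","wb")); print(s["eef_pos"],s["eef_rot"],s["wrist_force"])
q,_,_=pic("scene","sc12")
a=cv2.resize(p[150:330,175:345],(560,593)); cv2.imwrite("pics/w12a.png",a[:,:,::-1])
cv2.imwrite("pics/sc12a.png",cv2.resize(q[190:280,330:440],None,fx=6,fy=6)[:,:,::-1])
```

```text
[475.39019742 325.26267078  89.34021525] [ 3.14116292e+00  1.12794012e-03 -2.96763102e+00] [ 0.31600789  0.20700923 -1.60084473]
```

View pics/w12a.png

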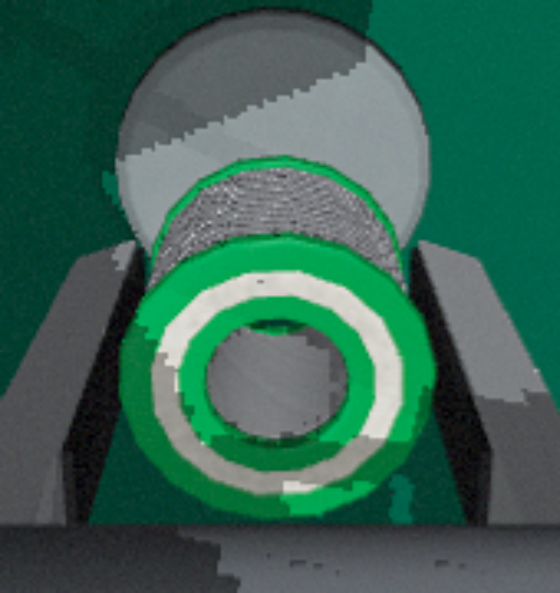

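View pics/sc12a.png

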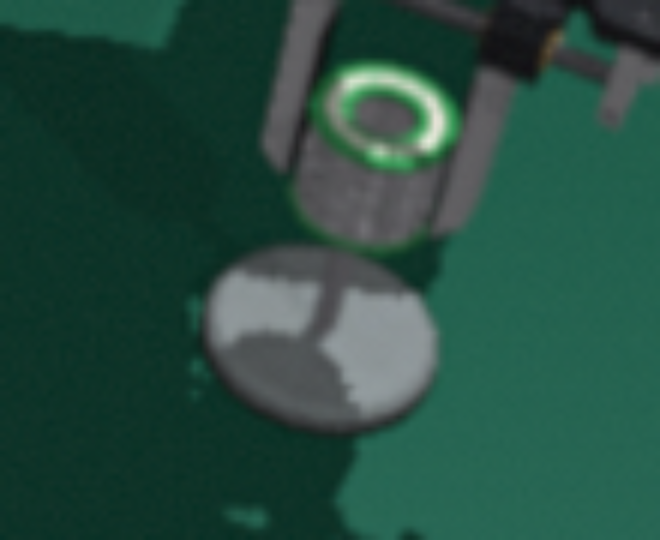

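Run:
```python
from h import *
f=lambda u,v:(330+(u-3)/6,190+(v-3)/6)
print("reel top",onplane("scene",[f(387,117)],89.3+35.3).round(1),"disc",onplane("scene",[f(321,334)],12).round(1))
print("reel px if at 475.7,324.5:", [(proj("scene",[475.7,324.5,z])-[330,190])*6+3 for z in (12,69,78.6,124.6)])
```

```text
reel top [[476.1 325.9 124.6]] disc [[480.2 325.6  12. ]]
reel px if at 475.7,324.5: [array([[324.68128342, 326.08268155]]), array([[353.94721805, 222.91589565]]), array([[359.05237171, 204.77074762]]), array([[384.24727872, 114.55652935]])]
```

>>> play_rows(commands=[{"x": 0,"y": 0,"z": 0.01,"wx": 0,"wy": 0,"wz": 0,"grip": 0.4},{"x": 0,"y": 0,"z": 0.01,"wx": 0,"wy": 0,"wz": 0,"grip": 0.4},{"x": 0,"y": 0,"z": 0.005,"wx": 0,"wy": 0,"wz": 0,"grip": 0.4},{"x": 0,"y": 0,"z": 0,"wx": 0,"wy": 0,"wz": 0,"grip": 0.4}])

```text
clock: 28.8
eef_pos: [474.6, 325.1, 62.9]
eef_rot: [-3.141, -0.001, -2.967]
wrist_force: [-0.6, 0.7, -2.1]
finger_gap: 54.4
```

>>> play_rows(commands=[{"x": 0,"y": 0,"z": 0.015,"wx": 0,"wy": 0,"wz": 0,"grip": 0.4},{"x": 0,"y": 0,"z": 0.012,"wx": 0,"wy": 0,"wz": 0,"grip": 0.4},{"x": 0,"y": 0,"z": 0.008,"wx": 0,"wy": 0,"wz": 0,"grip": 0.4},{"x": 0,"y": 0,"z": 0.002,"wx": 0,"wy": 0,"wz": 0,"grip": 0.4},{"x": 0,"y": 0,"z": 0.001,"wx": 0,"wy": 0,"wz": 0,"grip": 0.4},{"x": 0,"y": 0,"z": 0,"wx": 0,"wy": 0,"wz": 0,"grip": 0.4}])

```text
clock: 29.55
eef_pos: [474.9, 325.3, 25.7]
eef_rot: [3.141, 0.0, -2.967]
wrist_force: [0.3, 0.7, -2.4]
finger_gap: 54.2
```

Run:
```python
from h import *; import pickle
p,d,s=pic("wrist","w13"); pickle.dump(s,open("pics/w13s.pkl","wb")); print(s["eef_pos"],s["wrist_force"])
a=cv2.resize(p[150:330,175:345],(560,593)); cv2.imwrite("pics/w13a.png",a[:,:,::-1])
```

```text
[474.8929114  325.2999264   25.71527961] [ 0.28496794  0.6983527  -2.4164145 ]
```

View pics/w13a.png

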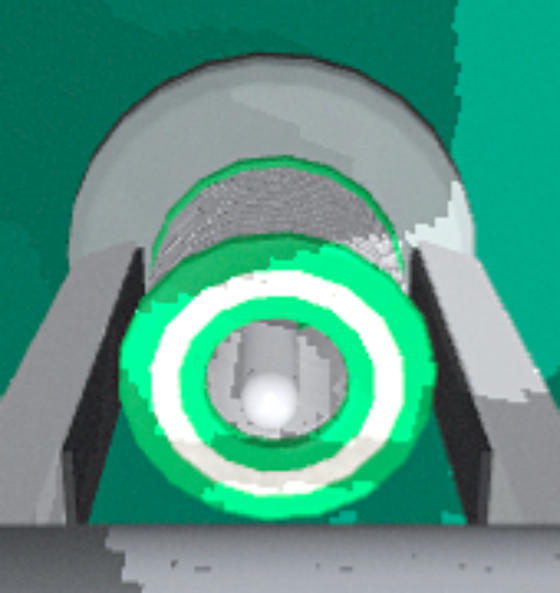

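The spindle (270,400 in the crop) stands inside the bore (centre 277,380), within about 1–2 mm.

>>> play_rows(commands=[{"x": 0,"y": -0.001,"z": 0.002,"wx": 0,"wy": 0,"wz": 0,"grip": 0.4},{"x": 0,"y": 0,"z": 0.001,"wx": 0,"wy": 0,"wz": 0,"grip": 0.4},{"x": 0,"y": 0,"z": 0,"wx": 0,"wy": 0,"wz": 0,"grip": 0.4}])

```text
clock: 29.98
eef_pos: [475.0, 324.2, 22.7]
eef_rot: [-3.142, 0.0, -2.967]
wrist_force: [-0.7, -1.9, 1.9]
finger_gap: 54.5
```

>>> play_rows(commands=[{"x": 0,"y": 0,"z": 0.0005,"wx": 0,"wy": 0,"wz": 0,"grip": 0.4},{"x": 0,"y": 0,"z": 0,"wx": 0,"wy": 0,"wz": 0,"grip": 0.75},{"x": 0,"y": 0,"z": 0,"wx": 0,"wy": 0,"wz": 0,"grip": 0.75},{"x": 0,"y": 0,"z": 0,"wx": 0,"wy": 0,"wz": 0,"grip": 0.75},{"x": 0,"y": 0,"z": -0.03,"wx": 0,"wy": 0,"wz": 0,"grip": 0.75},{"x": 0,"y": 0,"z": -0.05,"wx": 0,"wy": 0,"wz": 0,"grip": 0.75},{"x": 0,"y": 0,"z": -0.06,"wx": 0,"wy": 0,"wz": 0,"grip": 0.75},{"x": 0,"y": 0,"z": 0,"wx": 0,"wy": 0,"wz": 0,"grip": 0.75},{"x": 0,"y": 0,"z": 0,"wx": 0,"wy": 0,"wz": 0,"grip": 0.75}])

```text
clock: 31.1
eef_pos: [474.7, 324.0, 161.3]
eef_rot: [-3.141, -0.001, -2.967]
wrist_force: [0.8, 0.5, -1.1]
finger_gap: 70.4
```

Run:
```python
from h import *; import pickle
p,d,s=pic("wrist","w14"); pickle.dump(s,open("pics/w14s.pkl","wb")); print(s["eef_pos"],s["wrist_force"])
a=cv2.resize(p[100:280,175:345],(560,593)); cv2.imwrite("pics/w14a.png",a[:,:,::-1])
```

```text
[474.6909996  324.04435987 161.27014733] [ 0.76645744  0.50130948 -1.1003356 ]
```

View pics/w14a.png

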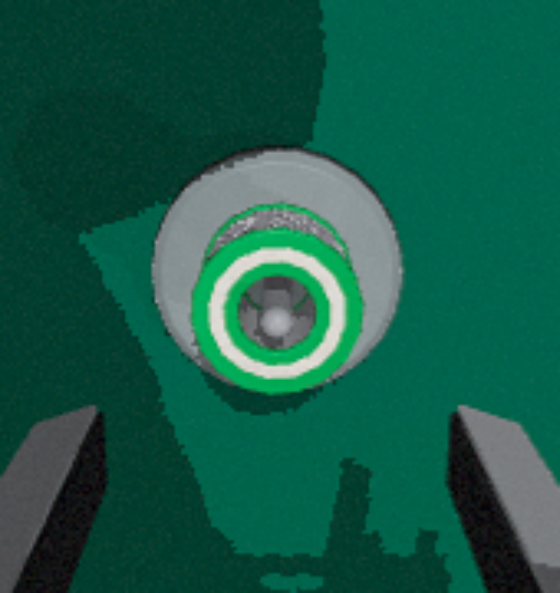

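Run:
```python
from h import *; import pickle
s=pickle.load(open("pics/w14s.pkl","rb")); d=np.load("pics/w14d.npy")
g=[(175+u*170/560,100+v*180/593) for u,v in((210,300),(345,300),(276,380),(276,240))]; print(depthpts("wrist",d,g,s).round(1))
g=[(175+u*170/560,100+v*180/593) for u,v in((180,270),(380,270))]; print(depthpts("wrist",d,g,s).round(1))
print("ring centre z58",onplane("wrist",[(175+276*170/560,100+311*180/593)],58,s))
```

```text
[[475.3 303.5  62.9]
 [468.5 344.3  61.7]
 [497.7 327.9  62.3]
 [453.8 320.2  61.1]]
[[480.1 290.4  15.7]
 [467.9 360.1  15.3]]
ring centre z58 [[476.7060272 324.2371714  58.       ]]
```

>>> play_rows(commands=[{"x": 0,"y": 0,"z": -0.03,"wx": 0,"wy": 0,"wz": 10,"grip": 0.7},{"x": 0,"y": 0,"z": -0.03,"wx": 0,"wy": 0,"wz": 10,"grip": 0.7},{"x": 0,"y": 0,"z": -0.01,"wx": 0,"wy": 0,"wz": 10,"grip": 0.7},{"x": 0,"y": 0,"z": 0,"wx": 0,"wy": 0,"wz": 10,"grip": 0.7},{"x": 0,"y": 0,"z": 0,"wx": 0,"wy": 0,"wz": 10,"grip": 0.7},{"x": 0,"y": 0,"z": 0,"wx": 0,"wy": 0,"wz": 10,"grip": 0.7},{"x": 0,"y": 0,"z": 0,"wx": 0,"wy": 0,"wz": 10,"grip": 0.7},{"x": 0,"y": 0,"z": 0,"wx": 0,"wy": 0,"wz": 10,"grip": 0.7},{"x": 0,"y": 0,"z": 0,"wx": 0,"wy": 0,"wz": 10,"grip": 0.7},{"x": 0,"y": 0,"z": 0,"wx": 0,"wy": 0,"wz": 10,"grip": 0.7},{"x": 0,"y": 0,"z": 0,"wx": 0,"wy": 0,"wz": 0,"grip": 0.7},{"x": 0,"y": 0,"z": 0,"wx": 0,"wy": 0,"wz": 0,"grip": 0.7}])

```text
clock: 32.65
eef_pos: [474.8, 324.1, 231.2]
eef_rot: [-3.14, 0.001, 1.575]
wrist_force: [0.0, -0.4, 0.2]
finger_gap: 65.7
```

>>> play_rows(commands=[{"x": -0.038,"y": 0.005,"z": 0,"wx": 0,"wy": 0,"wz": 0.2,"grip": 0.7},{"x": -0.056,"y": 0.0073,"z": 0,"wx": 0,"wy": 0,"wz": 0,"grip": 0.7},{"x": -0.056,"y": 0.0073,"z": 0,"wx": 0,"wy": 0,"wz": 0,"grip": 0.7},{"x": -0.056,"y": 0.0073,"z": 0,"wx": 0,"wy": 0,"wz": 0,"grip": 0.7},{"x": -0.056,"y": 0.0073,"z": 0,"wx": 0,"wy": 0,"wz": 0,"grip": 0.7},{"x": -0.056,"y": 0.0073,"z": 0,"wx": 0,"wy": 0,"wz": 0,"grip": 0.7},{"x": -0.056,"y": 0.0073,"z": 0,"wx": 0,"wy": 0,"wz": 0,"grip": 0.7},{"x": -0.056,"y": 0.0073,"z": 0,"wx": 0,"wy": 0,"wz": 0,"grip": 0.7},{"x": -0.056,"y": 0.0073,"z": 0,"wx": 0,"wy": 0,"wz": 0,"grip": 0.7},{"x": -0.056,"y": 0.0073,"z": 0,"wx": 0,"wy": 0,"wz": 0,"grip": 0.7},{"x": -0.036,"y": 0.0051,"z": 0,"wx": 0,"wy": 0,"wz": 0,"grip": 0.7},{"x": -0.02,"y": 0.0025,"z": 0,"wx": 0,"wy": 0,"wz": 0,"grip": 0.7},{"x": 0,"y": 0,"z": 0.05,"wx": 0,"wy": 0,"wz": 0,"grip": 0.7},{"x": 0,"y": 0,"z": 0.045,"wx": 0,"wy": 0,"wz": 0,"grip": 0.7},{"x": 0,"y": 0,"z": 0,"wx": 0,"wy": 0,"wz": 0,"grip": 0.7},{"x": 0,"y": 0,"z": 0,"wx": 0,"wy": 0,"wz": 0,"grip": 0.7}])

```text
clock: 34.65
eef_pos: [552.1, -274.0, 139.1]
eef_rot: [3.139, 0.001, 1.568]
wrist_force: [-0.5, 0.2, 0.1]
finger_gap: 65.5
```

Run:
```python
from h import *; import pickle
p,d,s=pic("wrist","w15"); pickle.dump(s,open("pics/w15s.pkl","wb")); print(s["eef_pos"],s["eef_rot"],proj("wrist",np.r_[s["eef_pos"][:2],123],s))
```

```text
[ 552.0516613  -274.03951654  139.1154359 ] [3.13946040e+00 1.14349383e-03 1.56834488e+00] [[258.10266699 225.610273  ]]
```

View pics/w15.png

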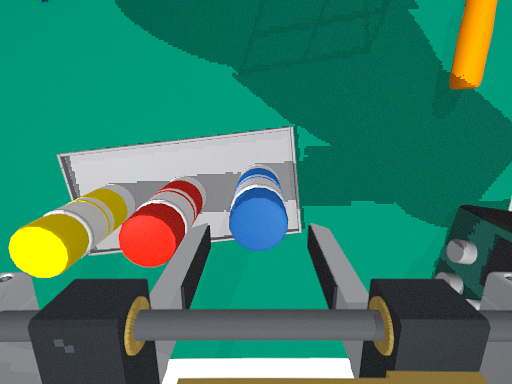

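Blue cap (258,219) sits between the fingers; all three cans upright.

>>> play_rows(commands=[{"x": 0.001,"y": 0.0,"z": 0.035,"wx": 0,"wy": 0,"wz": 0,"grip": 0.7},{"x": 0,"y": 0,"z": 0.02,"wx": 0,"wy": 0,"wz": 0,"grip": 0.7},{"x": 0,"y": 0,"z": 0,"wx": 0,"wy": 0,"wz": 0,"grip": 0.7},{"x": 0,"y": 0,"z": 0,"wx": 0,"wy": 0,"wz": 0,"grip": 0.3},{"x": 0,"y": 0,"z": 0,"wx": 0,"wy": 0,"wz": 0,"grip": 0.3},{"x": 0,"y": 0,"z": 0,"wx": 0,"wy": 0,"wz": 0,"grip": 0.3},{"x": 0,"y": 0,"z": 0,"wx": 0,"wy": 0,"wz": 0,"grip": 0.3}], squeeze=20)

```text
clock: 35.58
eef_pos: [551.7, -273.3, 83.1]
eef_rot: [3.14, 0.001, 1.567]
wrist_force: [-0.6, 0.6, 6.5]
finger_gap: 44.5
```

>>> play_rows(commands=[{"x": 0,"y": 0,"z": -0.02,"wx": 0,"wy": 0,"wz": 0,"grip": 0.3},{"x": 0,"y": 0,"z": -0.045,"wx": 0,"wy": 0,"wz": 0,"grip": 0.3},{"x": 0,"y": 0,"z": -0.05,"wx": 0,"wy": 0,"wz": 0,"grip": 0.3},{"x": 0,"y": 0,"z": -0.03,"wx": 0,"wy": 0,"wz": 0,"grip": 0.3},{"x": 0.016,"y": 0.006,"z": 0,"wx": 0,"wy": 0,"wz": 0,"grip": 0.3},{"x": 0.032,"y": 0.0125,"z": 0,"wx": 0,"wy": 0,"wz": 0,"grip": 0.3},{"x": 0.048,"y": 0.0186,"z": 0,"wx": 0,"wy": 0,"wz": 0,"grip": 0.3},{"x": 0.048,"y": 0.0186,"z": 0,"wx": 0,"wy": 0,"wz": 0,"grip": 0.3},{"x": 0.04,"y": 0.0155,"z": 0,"wx": 0,"wy": 0,"wz": 0,"grip": 0.3},{"x": 0.03,"y": 0.0115,"z": 0,"wx": 0,"wy": 0,"wz": 0,"grip": 0.3},{"x": 0.0163,"y": 0.0066,"z": 0,"wx": 0,"wy": 0,"wz": 0,"grip": 0.3},{"x": 0,"y": 0,"z": 0.02,"wx": 0,"wy": 0,"wz": 0,"grip": 0.3},{"x": 0,"y": 0,"z": 0.05,"wx": 0,"wy": 0,"wz": 0,"grip": 0.3},{"x": 0,"y": 0,"z": 0.04,"wx": 0,"wy": 0,"wz": 0,"grip": 0.3},{"x": 0,"y": 0,"z": 0.02,"wx": 0,"wy": 0,"wz": 0,"grip": 0.3},{"x": 0,"y": 0,"z": 0,"wx": 0,"wy": 0,"wz": 0,"grip": 0.3},{"x": 0,"y": 0,"z": 0,"wx": 0,"wy": 0,"wz": 0,"grip": 0.3}])

```text
clock: 37.7
eef_pos: [642.1, -43.2, 98.6]
eef_rot: [3.139, 0.0, 1.567]
wrist_force: [0.6, -0.8, -0.3]
finger_gap: 44.3
```

>>> play_rows(commands=[{"x": 0,"y": -0.001,"z": 0.008,"wx": 0,"wy": 0,"wz": 0,"grip": 0.3},{"x": 0,"y": 0,"z": 0.006,"wx": 0,"wy": 0,"wz": 0,"grip": 0.3},{"x": 0,"y": 0,"z": 0.001,"wx": 0,"wy": 0,"wz": 0,"grip": 0.3},{"x": 0,"y": 0,"z": 0.001,"wx": 0,"wy": 0,"wz": 0,"grip": 0.3},{"x": 0,"y": 0,"z": 0,"wx": 0,"wy": 0,"wz": 0,"grip": 0.3}])

```text
clock: 38.33
eef_pos: [640.7, -43.2, 82.5]
eef_rot: [3.14, 0.0, 1.567]
wrist_force: [-6.0, 0.5, 12.6]
finger_gap: 44.6
```

>>> play_rows(commands=[{"x": 0,"y": 0,"z": 0,"wx": 0,"wy": 0,"wz": 0,"grip": 0.7},{"x": 0,"y": 0,"z": 0,"wx": 0,"wy": 0,"wz": 0,"grip": 0.7},{"x": 0,"y": 0,"z": 0,"wx": 0,"wy": 0,"wz": 0,"grip": 0.7},{"x": 0,"y": 0,"z": -0.038,"wx": 0,"wy": 0,"wz": 0,"grip": 0.7},{"x": 0,"y": 0,"z": -0.055,"wx": 0,"wy": 0,"wz": 0,"grip": 0.7},{"x": 0,"y": 0,"z": -0.055,"wx": 0,"wy": 0,"wz": 0,"grip": 0.7},{"x": -0.03,"y": -0.021,"z": 0,"wx": 0,"wy": 0,"wz": 0,"grip": 0.7},{"x": -0.045,"y": -0.032,"z": 0,"wx": 0,"wy": 0,"wz": 0,"grip": 0.7},{"x": -0.045,"y": -0.032,"z": 0,"wx": 0,"wy": 0,"wz": 0,"grip": 0.7},{"x": -0.045,"y": -0.032,"z": 0,"wx": 0,"wy": 0,"wz": 0,"grip": 0.7},{"x": -0.045,"y": -0.032,"z": 0,"wx": 0,"wy": 0,"wz": 0,"grip": 0.7},{"x": -0.031,"y": -0.021,"z": 0,"wx": 0,"wy": 0,"wz": 0,"grip": 0.7},{"x": 0,"y": 0,"z": 0.05,"wx": 0,"wy": 0,"wz": 0,"grip": 0.7},{"x": 0,"y": 0,"z": 0.045,"wx": 0,"wy": 0,"wz": 0,"grip": 0.7},{"x": 0,"y": 0,"z": 0,"wx": 0,"wy": 0,"wz": 0,"grip": 0.7},{"x": 0,"y": 0,"z": 0,"wx": 0,"wy": 0,"wz": 0,"grip": 0.7}])

```text
clock: 40.33
eef_pos: [470.2, -283.9, 135.8]
eef_rot: [3.14, 0.001, 1.567]
wrist_force: [0.7, -0.3, -0.4]
finger_gap: 65.8
```

Run:
```python
from h import *; import pickle
p,d,s=pic("wrist","w16"); pickle.dump(s,open("pics/w16s.pkl","wb")); print(s["eef_pos"],s["eef_rot"],proj("wrist",np.r_[s["eef_pos"][:2],123],s))
```

```text
[ 470.2065054  -283.87053187  135.84025339] [3.13983307e+00 1.23339191e-03 1.56732464e+00] [[258.10953341 227.3791029 ]]
```

View pics/w16.png

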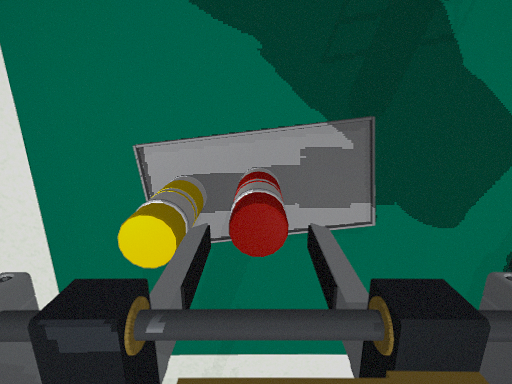

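Red cap (258,225) lies on the tool axis.

>>> play_rows(commands=[{"x": 0,"y": 0.0,"z": 0.035,"wx": 0,"wy": 0,"wz": 0,"grip": 0.7},{"x": 0,"y": 0,"z": 0.02,"wx": 0,"wy": 0,"wz": 0,"grip": 0.7},{"x": 0,"y": 0,"z": 0,"wx": 0,"wy": 0,"wz": 0,"grip": 0.7},{"x": 0,"y": 0,"z": 0,"wx": 0,"wy": 0,"wz": 0,"grip": 0.3},{"x": 0,"y": 0,"z": 0,"wx": 0,"wy": 0,"wz": 0,"grip": 0.3},{"x": 0,"y": 0,"z": 0,"wx": 0,"wy": 0,"wz": 0,"grip": 0.3},{"x": 0,"y": 0,"z": 0,"wx": 0,"wy": 0,"wz": 0,"grip": 0.3}])

```text
clock: 41.25
eef_pos: [469.9, -283.8, 80.0]
eef_rot: [3.14, 0.001, 1.567]
wrist_force: [0.1, 0.4, 7.0]
finger_gap: 45.4
```

>>> play_rows(commands=[{"x": 0,"y": 0,"z": -0.02,"wx": 0,"wy": 0,"wz": 0,"grip": 0.3},{"x": 0,"y": 0,"z": -0.045,"wx": 0,"wy": 0,"wz": 0,"grip": 0.3},{"x": 0,"y": 0,"z": -0.055,"wx": 0,"wy": 0,"wz": 0,"grip": 0.3},{"x": 0,"y": 0,"z": -0.03,"wx": 0,"wy": 0,"wz": 0,"grip": 0.3},{"x": 0.016,"y": 0.0066,"z": 0,"wx": 0,"wy": 0,"wz": 0,"grip": 0.3},{"x": 0.032,"y": 0.0132,"z": 0,"wx": 0,"wy": 0,"wz": 0,"grip": 0.3},{"x": 0.05,"y": 0.0206,"z": 0,"wx": 0,"wy": 0,"wz": 0,"grip": 0.3},{"x": 0.055,"y": 0.0226,"z": 0,"wx": 0,"wy": 0,"wz": 0,"grip": 0.3},{"x": 0.055,"y": 0.0226,"z": 0,"wx": 0,"wy": 0,"wz": 0,"grip": 0.3},{"x": 0.055,"y": 0.0226,"z": 0,"wx": 0,"wy": 0,"wz": 0,"grip": 0.3},{"x": 0.045,"y": 0.0185,"z": 0,"wx": 0,"wy": 0,"wz": 0,"grip": 0.3},{"x": 0.03,"y": 0.0124,"z": 0,"wx": 0,"wy": 0,"wz": 0,"grip": 0.3},{"x": 0.0243,"y": 0.0101,"z": 0,"wx": 0,"wy": 0,"wz": 0,"grip": 0.3},{"x": 0,"y": 0,"z": 0.03,"wx": 0,"wy": 0,"wz": 0,"grip": 0.3},{"x": 0,"y": 0,"z": 0.05,"wx": 0,"wy": 0,"wz": 0,"grip": 0.3},{"x": 0,"y": 0,"z": 0.04,"wx": 0,"wy": 0,"wz": 0,"grip": 0.3},{"x": 0,"y": 0,"z": 0.012,"wx": 0,"wy": 0,"wz": 0,"grip": 0.3},{"x": 0,"y": 0,"z": 0,"wx": 0,"wy": 0,"wz": 0,"grip": 0.3},{"x": 0,"y": 0,"z": 0,"wx": 0,"wy": 0,"wz": 0,"grip": 0.3}])

```text
clock: 43.62
eef_pos: [620.7, 78.5, 98.5]
eef_rot: [3.139, -0.0, 1.567]
wrist_force: [0.3, 0.2, -1.2]
finger_gap: 44.9
```

>>> play_rows(commands=[{"x": 0,"y": -0.0015,"z": 0.009,"wx": 0,"wy": 0,"wz": 0,"grip": 0.3},{"x": 0,"y": 0,"z": 0.007,"wx": 0,"wy": 0,"wz": 0,"grip": 0.3},{"x": 0,"y": 0,"z": 0.001,"wx": 0,"wy": 0,"wz": 0,"grip": 0.3},{"x": 0,"y": 0,"z": 0.001,"wx": 0,"wy": 0,"wz": 0,"grip": 0.3},{"x": 0,"y": 0,"z": 0,"wx": 0,"wy": 0,"wz": 0,"grip": 0.3}])

```text
clock: 44.25
eef_pos: [618.4, 78.3, 79.7]
eef_rot: [-3.141, 0.0, 1.567]
wrist_force: [-3.6, 0.1, 7.2]
finger_gap: 44.5
```

>>> play_rows(commands=[{"x": 0,"y": 0,"z": 0,"wx": 0,"wy": 0,"wz": 0,"grip": 0.7},{"x": 0,"y": 0,"z": 0,"wx": 0,"wy": 0,"wz": 0,"grip": 0.7},{"x": 0,"y": 0,"z": 0,"wx": 0,"wy": 0,"wz": 0,"grip": 0.7},{"x": 0,"y": 0,"z": -0.04,"wx": 0,"wy": 0,"wz": 0,"grip": 0.7},{"x": 0,"y": 0,"z": -0.055,"wx": 0,"wy": 0,"wz": 0,"grip": 0.7},{"x": 0,"y": 0,"z": -0.055,"wx": 0,"wy": 0,"wz": 0,"grip": 0.7},{"x": -0.03,"y": -0.0184,"z": 0,"wx": 0,"wy": 0,"wz": 0,"grip": 0.7},{"x": -0.05,"y": -0.0306,"z": 0,"wx": 0,"wy": 0,"wz": 0,"grip": 0.7},{"x": -0.05,"y": -0.0306,"z": 0,"wx": 0,"wy": 0,"wz": 0,"grip": 0.7},{"x": -0.05,"y": -0.0306,"z": 0,"wx": 0,"wy": 0,"wz": 0,"grip": 0.7},{"x": -0.05,"y": -0.0306,"z": 0,"wx": 0,"wy": 0,"wz": 0,"grip": 0.7},{"x": -0.05,"y": -0.0306,"z": 0,"wx": 0,"wy": 0,"wz": 0,"grip": 0.7},{"x": -0.05,"y": -0.0306,"z": 0,"wx": 0,"wy": 0,"wz": 0,"grip": 0.7},{"x": -0.0415,"y": -0.0256,"z": 0,"wx": 0,"wy": 0,"wz": 0,"grip": 0.7},{"x": 0,"y": 0,"z": 0.05,"wx": 0,"wy": 0,"wz": 0,"grip": 0.7},{"x": 0,"y": 0,"z": 0.045,"wx": 0,"wy": 0,"wz": 0,"grip": 0.7},{"x": 0,"y": 0,"z": 0,"wx": 0,"wy": 0,"wz": 0,"grip": 0.7},{"x": 0,"y": 0,"z": 0,"wx": 0,"wy": 0,"wz": 0,"grip": 0.7}])

```text
clock: 46.5
eef_pos: [390.2, -292.8, 135.7]
eef_rot: [3.14, 0.001, 1.567]
wrist_force: [0.5, -0.5, 1.0]
finger_gap: 65.7
```

Run:
```python
from h import *; import pickle
p,d,s=pic("wrist","w17"); pickle.dump(s,open("pics/w17s.pkl","wb")); print(s["eef_pos"],s["eef_rot"],proj("wrist",np.r_[s["eef_pos"][:2],123],s))
```

```text
[ 390.21640762 -292.83723673  135.73415171] [3.14008013e+00 1.34260396e-03 1.56734479e+00] [[258.11412851 227.43532328]]
```

View pics/w17.png

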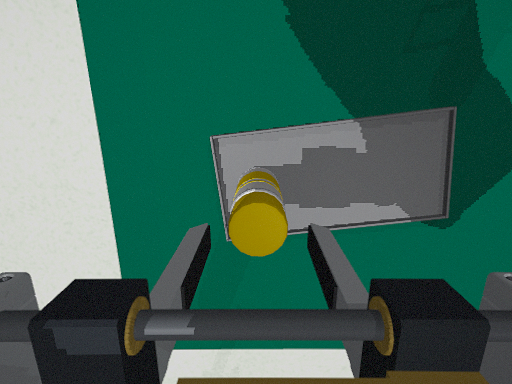

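Yellow cap (258,226) centred between the fingers.

>>> play_rows(commands=[{"x": 0,"y": 0.0,"z": 0.035,"wx": 0,"wy": 0,"wz": 0,"grip": 0.7},{"x": 0,"y": 0,"z": 0.019,"wx": 0,"wy": 0,"wz": 0,"grip": 0.7},{"x": 0,"y": 0,"z": 0,"wx": 0,"wy": 0,"wz": 0,"grip": 0.7},{"x": 0,"y": 0,"z": 0,"wx": 0,"wy": 0,"wz": 0,"grip": 0.3},{"x": 0,"y": 0,"z": 0,"wx": 0,"wy": 0,"wz": 0,"grip": 0.3},{"x": 0,"y": 0,"z": 0,"wx": 0,"wy": 0,"wz": 0,"grip": 0.3},{"x": 0,"y": 0,"z": 0,"wx": 0,"wy": 0,"wz": 0,"grip": 0.3}])

```text
clock: 47.42
eef_pos: [389.9, -292.8, 80.9]
eef_rot: [3.14, 0.001, 1.567]
wrist_force: [-1.6, -0.8, 6.9]
finger_gap: 44.6
```

>>> play_rows(commands=[{"x": 0,"y": 0,"z": -0.02,"wx": 0,"wy": 0,"wz": 0,"grip": 0.3},{"x": 0,"y": 0,"z": -0.045,"wx": 0,"wy": 0,"wz": 0,"grip": 0.3},{"x": 0,"y": 0,"z": -0.055,"wx": 0,"wy": 0,"wz": 0,"grip": 0.3},{"x": 0,"y": 0,"z": -0.03,"wx": 0,"wy": 0,"wz": 0,"grip": 0.3},{"x": 0.016,"y": 0.01,"z": 0,"wx": 0,"wy": 0,"wz": 0,"grip": 0.3},{"x": 0.032,"y": 0.02,"z": 0,"wx": 0,"wy": 0,"wz": 0,"grip": 0.3},{"x": 0.048,"y": 0.03,"z": 0,"wx": 0,"wy": 0,"wz": 0,"grip": 0.3},{"x": 0.048,"y": 0.03,"z": 0,"wx": 0,"wy": 0,"wz": 0,"grip": 0.3},{"x": 0.048,"y": 0.03,"z": 0,"wx": 0,"wy": 0,"wz": 0,"grip": 0.3},{"x": 0.048,"y": 0.03,"z": 0,"wx": 0,"wy": 0,"wz": 0,"grip": 0.3},{"x": 0.032,"y": 0.02,"z": 0,"wx": 0,"wy": 0,"wz": 0,"grip": 0.3},{"x": 0.02,"y": 0.013,"z": 0,"wx": 0,"wy": 0,"wz": 0,"grip": 0.3},{"x": 0.0109,"y": 0.0075,"z": 0,"wx": 0,"wy": 0,"wz": 0,"grip": 0.3},{"x": 0,"y": 0,"z": 0.03,"wx": 0,"wy": 0,"wz": 0,"grip": 0.3},{"x": 0,"y": 0,"z": 0.05,"wx": 0,"wy": 0,"wz": 0,"grip": 0.3},{"x": 0,"y": 0,"z": 0.04,"wx": 0,"wy": 0,"wz": 0,"grip": 0.3},{"x": 0,"y": 0,"z": 0.015,"wx": 0,"wy": 0,"wz": 0,"grip": 0.3},{"x": 0,"y": 0,"z": 0,"wx": 0,"wy": 0,"wz": 0,"grip": 0.3},{"x": 0,"y": 0,"z": 0,"wx": 0,"wy": 0,"wz": 0,"grip": 0.3}])

```text
clock: 49.8
eef_pos: [582.0, 9.7, 96.7]
eef_rot: [3.139, 0.0, 1.567]
wrist_force: [0.2, 0.3, -1.8]
finger_gap: 44.8
```

>>> play_rows(commands=[{"x": 0,"y": -0.001,"z": 0.009,"wx": 0,"wy": 0,"wz": 0,"grip": 0.3},{"x": 0,"y": 0,"z": 0.005,"wx": 0,"wy": 0,"wz": 0,"grip": 0.3},{"x": 0,"y": 0,"z": 0.001,"wx": 0,"wy": 0,"wz": 0,"grip": 0.3},{"x": 0,"y": 0,"z": 0.001,"wx": 0,"wy": 0,"wz": 0,"grip": 0.3},{"x": 0,"y": 0,"z": 0,"wx": 0,"wy": 0,"wz": 0,"grip": 0.3}])

```text
clock: 50.42
eef_pos: [580.3, 9.9, 80.5]
eef_rot: [3.141, 0.0, 1.567]
wrist_force: [-8.0, 0.5, 16.3]
finger_gap: 44.7
```

>>> play_rows(commands=[{"x": 0,"y": 0,"z": 0,"wx": 0,"wy": 0,"wz": 0,"grip": 0.7},{"x": 0,"y": 0,"z": 0,"wx": 0,"wy": 0,"wz": 0,"grip": 0.7},{"x": 0,"y": 0,"z": 0,"wx": 0,"wy": 0,"wz": 0,"grip": 0.7},{"x": 0,"y": 0,"z": -0.04,"wx": 0,"wy": 0,"wz": 0,"grip": 0.7},{"x": 0,"y": 0,"z": -0.058,"wx": 0,"wy": 0,"wz": 0,"grip": 0.7},{"x": 0,"y": 0,"z": -0.058,"wx": 0,"wy": 0,"wz": 0,"grip": 0.7},{"x": 0.0046,"y": 0.02,"z": -0.058,"wx": 0,"wy": 0,"wz": 0,"grip": 0.7},{"x": 0,"y": 0,"z": 0,"wx": 0,"wy": 0,"wz": 0,"grip": 0.7},{"x": 0,"y": 0,"z": 0,"wx": 0,"wy": 0,"wz": 0,"grip": 0.7},{"x": 0,"y": 0,"z": 0,"wx": 0,"wy": 0,"wz": 0,"grip": 0.7}])

```text
clock: 51.68
eef_pos: [599.6, 14.3, 291.3]
eef_rot: [-3.139, -0.0, 1.567]
wrist_force: [0.1, -0.1, 1.3]
finger_gap: 65.4
```

Run:
```python
from m2 import *
p,d,s=pic("wrist","w18"); pickle.dump(s,open("pics/w18s.pkl","wb")); print(s["eef_pos"],s["eef_rot"])
A=ld("w2")
for c,q in(("red",(274,125)),("yellow",(243,180)),("blue",(288,218))):
    a=onplane("wrist",[cap(A[0],c,q)[0]],123,A[2]);b=onplane("wrist",[cap(p,c,q)[0]],123,s); print(c,a.round(1),b.round(1),(b-a).round(1))
```

```text
[599.59866936  14.31141119 291.33929437] [-3.13890110e+00 -9.06620486e-05  1.56706150e+00]
red [[619.2  77.3 123. ]] [[618.9  77.5 123. ]] [[-0.2  0.1  0. ]]
yellow [[580.1   8.5 123. ]] [[580.3   8.7 123. ]] [[0.2 0.2 0. ]]
blue [[639.9 -43.3 123. ]] [[641.3 -44.  123. ]] [[ 1.3 -0.7  0. ]]
```

View pics/w18.png

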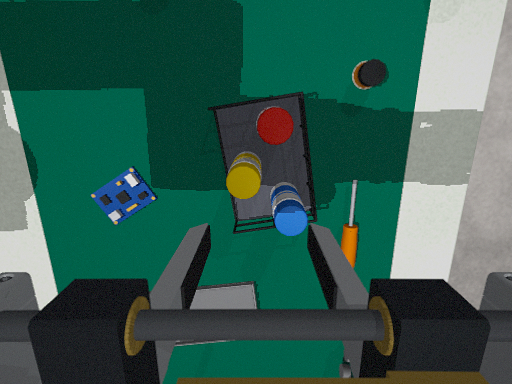

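All cans stand back within 2 mm of their start (red 275,125; yellow 244,180; blue 290,218). One last scene look at the stand.

Run:
```python
from h import *
q,_,s=pic("scene","sc19"); cv2.imwrite("pics/sc19a.png",cv2.resize(q[130:290,190:430],None,fx=3.2,fy=3.2)[:,:,::-1])
```

```text
(no output)
```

View pics/sc19a.png

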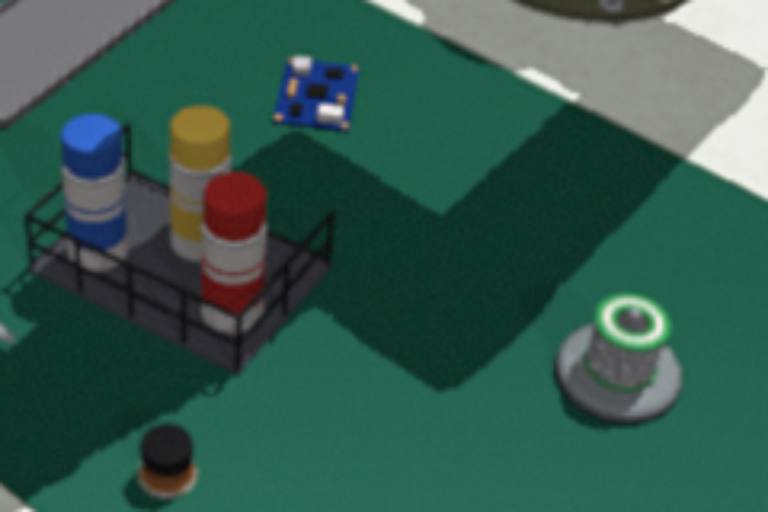

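The reel is seated on the stand (630,340) with the spindle through its bore, and all three cans stand upright in the caddy.

```bash
python3 -c "
from cell import manip
print(manip.sign_off())"
```

```text
the job is handed in; nothing more can be done
None
```

I moved the three cans to the side tray, put the reel over the spindle on its base, returned each can to its spot in the caddy, and handed the job in at about 52 s. No verdict is reported.

**Last checks:**
- **Cans:** the wrist camera, from the same viewpoint before and after, shows red and yellow moved about 0.3 mm and blue about 1.5 mm. All stand upright and released.
- **Reel:** depth puts its top about 46.5 mm above the stand base. The wrist view shows the spindle near the middle of the bore, within about 1–2 mm. The scene view agrees that it is seated.
- **Left alone:** the circuit board, flux jar and screwdriver look unmoved in the final views. I checked this by eye, not by measurement.

**Disagreements:**
- The top camera read about 2–3 mm further in x than the wrist camera, so I relied on the wrist camera.
- Can and reel heights triangulated between the top and wrist cameras came out 8–12 mm too high. Two wrist views gave red and yellow as 123–126 mm, matching the expected 123 mm.
- In the two-view wrist check the blue cap's colour blob broke up, so I placed blue from the picture by eye.
- I first turned the gripper with the wrong sign for the caddy's angle. I saw it in the wrist view and corrected it before touching the reel.

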